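Roll the sample canister stripe-up and lay it in the sloping reader stand

ROBOT

A 6-joint arm with a two-finger parallel gripper is mounted at the origin on a cart in front of the work surface, level with it; the furniture and walls round the work are solid. World frame = base frame: x ahead of the robot, y to its left, z up, the work surface at z = 0. Lengths are in m, angles in rad, forces in N, time in s.
With the tool pointing down it reaches from about 0.35 to 0.85 m from the base axis. Payload 8.1 kg.
Tool frame: the origin (TCP) lies at the very end of the fingers, on their centre line; the grasp point (between the pads) lies 19 mm behind it; z points along the fingers, y is the direction in which the jaws open and shut (so a half turn about z gives the same grasp; the last joint's range is limited). The gripper opens to 93 mm and grips with 3 to 60 N. Pads are 15 mm wide; open, the fingers measure 128 mm over their backs; the gripper's body (75 mm by 188 mm) begins 65 mm behind the grasp point.
Start: joints at [-1.424, 0.13, 1.488, -0, 1.523, -0.085], TCP at [0.138, -0.584, 0.219] pointing down, gripper open.
Joint ranges: [-2.96, 2.96], [-0.89, 2.26], [0.02, 2.5], [-1.34, 4.48], [0, 2.73], [-2.66, 2.66]. Speed limits (rad/s): [2.39, 2.39, 2.79, 3.14, 3.14, 3.14].

INTERFACE

Orientations are given as a rotation vector (axis times angle).
In Python, from plant import robot gives the robot as it stands.
- The arm moves only by the tool jog_arm, never from a script. Its argument "commands" is a list of rows, each a list of 3 entries, a list of its own where there are three numbers: the shift along the world's x, y, z scaled (see below), then the turn, a rotation vector about the world's x, y, z scaled (see below), then the closure, from -1 (fully open) to 1 (shut), so that 0 is half open. In form: [[[tx, ty, tz], [ax, ay, az], hand], ...]. A call has 1 to 10 rows; each row is the pose to reach, as a shift and turn from the pose measured when the call began, turning the shorter way round; what a row does not reach only later rows make up. The controller multiplies each number of a shift by 0.6 m and each number of a turn by 2 pi rad. A row lasts 1/8 s, in which the tool goes at most 62.5 mm and 10.7 degrees, less where a joint would pass 70% of its speed; a pose out of reach is approached as far as the arm can. A call with a number of a shift or a turn outside -1 to 1 is refused whole. A call with a gripper value outside its range is refused whole. The fingers move at their own pace and stop on an object; "newtons" is the grip in N (left out, the last holds). Time passes only in rows, so rows that repeat a pose let the fingers close. It gives the time, the measured TCP pose, the force and the opening at its end, in the units of the state.
- robot.read_state(): the state, without advancing time (a new reading comes with each control period).
- robot.read_camera(name): name is "scene" or "top"; returns a dict with "pixels" (400x640x3 uint8, red, green, blue), "fovy" (degrees; the focal length in pixels is half the picture's height over the tangent of half this angle, whatever the lens; pixels are square), "cx", "cy" (the principal point, pixels), "rvec" (rotation vector, rad) and "tvec" (3), from world to camera coordinates, as OpenCV has them. Camera axes: x right, y down, z forward; pixel columns grow to the right and rows downward; lengths in m; the calibration is good to about 2 mm. A picture is of the moment at which its call begins. There is no depth.
- robot.close_job(): hands the job in, once; it reports no verdict.
Trained networks look in the newest picture that a camera, given by its name, has taken for a name from the list of things; names that differ only in an ending like _2 or _b are one class to them, and where a whole thing is asked for, a point or a joint stands for the part that bears it (a point fixed in the world has none). Each returns a list of dicts, best first, with "p" (0 to 1); they miss things now and then, are a little off and sometimes report something else, mostly with a low value. They report only what shows in the picture. A call takes as long as a camera call.
- robot.trace(camera, name): "pixels" (400x640 bool, what is visible of it) and "uv" ([column, row] in pixels, amid what is visible of it).
The state is a dict: "t": time; "q": joint angles; "dq": joint speeds; "joint_torque": joint torques, N m; "tool_pos": TCP position; "orientation": TCP orientation; "force": force on the tool from outside, world axes, zero at the start; "wrist_torque": the same for the moment, N m; "opening": finger opening in m.
Only numpy, scipy, OpenCV 4.12 (cv2) and the standard library are available. Lean on these libraries where they do the work, as an engineer would, in place of code of your own. Each camera call takes 0.05 s, during which the arm holds its last target.

TASK

Roll the white canister along the rubber roll tray until its orange stripe faces straight up and let it lie there, then pick it up and lay it in the two blue V saddles of the sloping reader stand, blue cap at the high end and stripe still facing squarely up out of the saddles. Lay it down gently, let go, and leave the other things on the worktop where they are.

Things in the scene. Friction and masses are not known exactly. Their poses are not given: they have to be found in the camera images.
- canister_center (a point): Centre of a closed white cylinder lying in the roll tray: diameter 50 mm, whole length 120 mm, about 0.3 kg (varies). On the axis, half-way along, 25 mm above what it lies on. x runs along it toward the blue cap; z points from the axis to the orange stripe (z up = stripe-up). A thin black line runs opposite the stripe. It starts with the stripe to either side or underneath.
- stripe (a point): Middle of the orange stripe (11 mm wide, 90 mm long, along the white body), on the surface, 25 mm from canister_center along its z. Pushed sideways the canister rolls almost without slip, 1 rad per 25 mm of travel, and stays where it comes to rest on the level; pushed fast it runs on ahead. A jaw that touches before the other as a gripper closes rolls it a little.
- cap (a point): Centre of the outer end face of the canister's blue cap, 60 mm from canister_center along its x. The cap is the last 20 mm, 44 mm in diameter; the white body is the other 100 mm.
- roll_tray: Fixed grey tray lined with black rubber, 140 mm (x) by 240 mm (y), floor 4 mm above the worktop; lips only at its ends in y, 6 mm thick, 6 mm above the floor. Origin: centre of the underside, z up. The canister lies across it, cap toward +x, and rolls along y. If one side has too little room, it can be pinched across its diameter and set down nearer the other end.
- saddles: Fixed sloping part of the reader stand. Origin: where the canister's centre is when properly laid down, 86 mm above the worktop. x: along the canister's axis, rising 25 degrees (0.436 rad) to the high end, away from the robot; z: square to the slope, up and back toward the robot; y: level. Two blue V saddles carry the canister's body on 45 degree walls.
- tip_box_mid (a point): Middle of a blue pipette-tip box with clear lid, 89x119x80 mm, a bystander on the left.
- timer_mid (a point): Middle of a white bench timer lying flat, 66x62x18 mm, a bystander between tray and stand.
- serum_mid (a point): Middle of a white bottle with green band and cap, 40 mm across and 70 mm high, a bystander on the right.
- saddle_high (a point): Middle of the high saddle, on the canister's axis, 32 mm up-slope of the origin of saddles; the other is 32 mm down-slope. Each is 8 mm thick, so 56 mm are free between them for fingers, down to a plate (64 mm wide) whose top is 38 mm under the axis. The walls reach 36 mm out to either side and end about 4 mm below the axis.
- low_stop (a point): Middle of the up-slope face of a blue stop, 50 mm wide, at the low end, 68 mm down-slope of the origin of saddles; it reaches up to 4 mm below the axis. The canister need not touch it.
- reading_head (a point): Middle of the top of the black reading head behind the high end: 60 mm wide, from 78 to 102 mm up-slope of the origin of saddles, its top 16 mm above the axis.
- marker_mid (a point): Middle of a white marker pen with black cap lying flat between tray and stand, 135 mm long, 17 mm thick, a bystander.

How it is judged:
By the outcome, as a careful person would: the job done as asked, in the order asked, and still so for the second after the job is handed in, with the robot touching nothing.
It also fails if it takes over 61 s, if anything falls off the work surface, if the arm or the gripper's body presses on something with over 40 N, if the wrist force passes 120 N, or if a joint passes its speed limit or range.

## Working session

There is one attempt and no reset: what is moved stays moved. The work goes in short steps, Python scripts to look and compute and a tool call to move; the robot and the scene stay as the last step left them, time stands still between calls to the robot, and variables do not carry over. Pictures are saved under pics/ and viewed, and the job is handed in when it is done.

Besides the shell and the picture viewer there is one more tool, called after "Emit:" by a JSON object that holds its "method" and its "body", one argument or row to a line. jog_arm: Moves the arm, as the interface text tells. Shifts and turns lie within -1 to 1; 1 stands for 0.6 m of shift or 2 pi rad of turn. Its arguments: {"type":"object","properties":{"commands":{"type":"array"},"newtons":{"type":"number"}},"required":["commands"]}

```bash
ls; mkdir -p pics; python3 - <<'E'
from plant import robot
import cv2
s=robot.read_state(); print(s)
for c in ("scene","top"):
    d=robot.read_camera(c); cv2.imwrite(f"pics/{c}0.png",d["pixels"][:,:,::-1]); print(c,{k:v for k,v in d.items() if k!="pixels"})
E
```

```text
pics
{'t': 0.0, 'q': array([-1.42439178e+00,  1.31169180e-01,  1.48929089e+00, -2.71026182e-05,
        1.52296150e+00, -8.54012624e-02]), 'dq': array([ 0.0008133 , -0.00106009, -0.00158755,  0.0003202 ,  0.00165529,
        0.00195395]), 'joint_torque': array([-8.54212904e-04, -5.59833956e+01, -4.91767001e+01,  7.68398121e-02,
        3.50223714e-02, -1.28027923e-04]), 'tool_pos': array([ 0.13776953, -0.58338812,  0.21757626]), 'orientation': array([-3.11869977e+00, -3.63095786e-01,  1.30039954e-04]), 'force': array([-0.37650631, -0.54389024,  0.15030979]), 'wrist_torque': array([0.02593348, 0.04606205, 0.00799999]), 'opening': 0.09316658320214259}
scene {'fovy': 49.152707483260556, 'cx': 330.4425504192201, 'cy': 198.06583790812536, 'rvec': array([ 0.75407213, -2.5551219 ,  1.16931868]), 'tvec': array([0.39446127, 0.23569546, 1.23289004])}
top {'fovy': 57.41619995078989, 'cx': 320.8624467656497, 'cy': 201.55021526870382, 'rvec': array([ 2.12172301, -2.12796423,  0.17816489]), 'tvec': array([0.01760755, 0.49931099, 1.42465185])}
```

View pics/scene0.png

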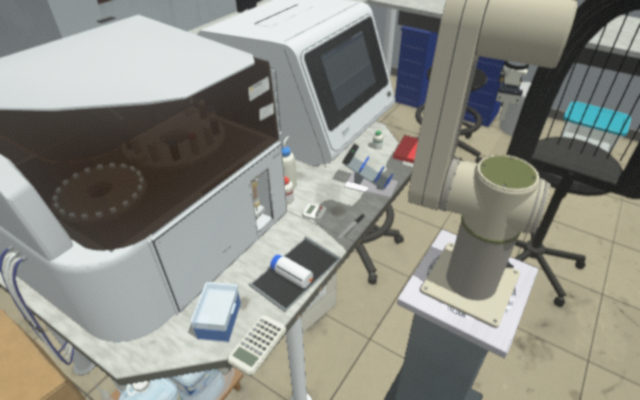

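View pics/top0.png

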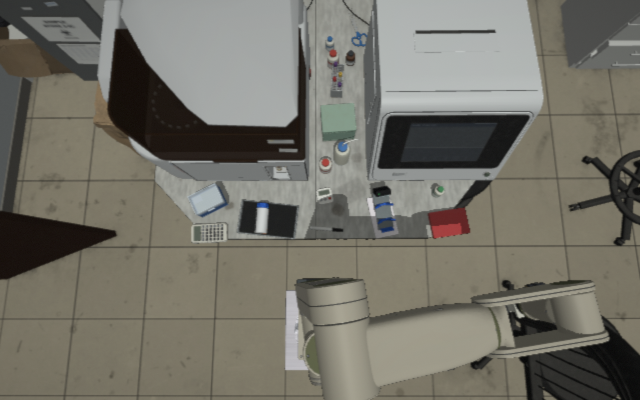

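```bash
cat > h.py <<'E'
from plant import robot
import cv2, numpy as np
from scipy.spatial.transform import Rotation as R
def cam(n,save=None):
    d=robot.read_camera(n); d['R']=R.from_rotvec(d['rvec']).as_matrix(); d['f']=200/np.tan(np.radians(d['fovy']/2))
    if save: cv2.imwrite(save,d['pixels'][:,:,::-1])
    return d
def proj(d,P):
    P=np.atleast_2d(P)@d['R'].T+d['tvec']; return P[:,:2]/P[:,2:]*d['f']+[d['cx'],d['cy']]
def ray(d,uv):
    v=np.array([(uv[0]-d['cx'])/d['f'],(uv[1]-d['cy'])/d['f'],1])
    return -d['R'].T@d['tvec'], d['R'].T@v
def onz(d,uv,z):
    o,v=ray(d,uv); return o+v*(z-o[2])/v[2]
def tri(d1,u1,d2,u2):
    o1,v1=ray(d1,u1);o2,v2=ray(d2,u2)
    s=np.linalg.lstsq(np.c_[v1,-v2],o2-o1,rcond=None)[0]
    a=o1+s[0]*v1;b=o2+s[1]*v2
    return (a+b)/2,np.linalg.norm(a-b)
E
python3 - <<'E'
from h import *
ds={c:cam(c) for c in("scene","top")}
for n in ["canister_center","stripe","cap","roll_tray","saddles","saddle_high","low_stop","reading_head","timer_mid","marker_mid","serum_mid","tip_box_mid"]:
    uv={}
    for c in ds:
        r=robot.trace(c,n)
        print(n,c,[(round(x['p'],2),np.round(x['uv'],1).tolist(),int(x['pixels'].sum())) for x in r[:2]])
        if r: uv[c]=r[0]['uv']
    if len(uv)==2:
        p,e=tri(ds['scene'],uv['scene'],ds['top'],uv['top']);print('   ',p.round(4),e.round(4))
print(robot.read_state()['t'])
E
```

```text
canister_center scene [(0.95, [295.0, 267.2], 665)]
canister_center top [(0.59, [261.7, 221.3], 289), (0.38, [380.7, 206.9], 736)]
    [0.4217 0.2534 0.0421] 0.0028
stripe scene [(0.6, [291.1, 267.9], 626), (0.58, [361.4, 171.7], 783)]
stripe top [(0.71, [259.5, 218.9], 338), (0.34, [325.9, 194.6], 249)]
    [0.4303 0.2619 0.0424] 0.0004
cap scene [(0.94, [289.9, 270.1], 684)]
cap top [(0.7, [262.2, 218.2], 306)]
    [0.4379 0.2558 0.0212] 0.0048
roll_tray scene [(0.88, [293.6, 283.7], 2649)]
roll_tray top [(0.61, [276.4, 219.2], 1722)]
    [ 0.4541  0.2163 -0.0953] 0.017
saddles scene [(0.71, [366.0, 170.7], 830), (0.49, [377.2, 136.0], 173)]
saddles top [(0.79, [382.6, 206.9], 751)]
    [ 0.4731 -0.2315  0.0488] 0.0061
saddle_high scene []
saddle_high top [(0.78, [384.5, 206.6], 775)]
low_stop scene [(0.73, [361.6, 171.7], 804), (0.53, [315.8, 209.2], 305)]
low_stop top [(0.68, [382.3, 207.4], 738)]
    [ 0.4796 -0.2282  0.0421] 0.01
reading_head scene [(0.82, [365.5, 169.3], 764), (0.64, [380.4, 139.1], 166)]
reading_head top [(0.63, [386.2, 208.6], 716)]
    [ 0.4734 -0.2434  0.0458] 0.0085
timer_mid scene [(0.73, [315.8, 209.6], 325)]
timer_mid top [(0.73, [323.5, 195.5], 223)]
    [0.5269 0.0043 0.0171] 0.0055
marker_mid scene [(0.74, [355.3, 224.5], 141)]
marker_mid top []
serum_mid scene [(0.67, [376.2, 141.1], 185)]
serum_mid top [(0.56, [439.1, 193.0], 117)]
    [ 0.5449 -0.4668  0.0148] 0.014
tip_box_mid scene [(0.78, [216.8, 313.4], 2225)]
tip_box_mid top [(0.94, [211.0, 199.9], 770)]
    [0.5149 0.4702 0.0141] 0.0034
1.4
```

View crops.

```bash
python3 - <<'E'
import cv2,numpy as np
a=cv2.imread('pics/scene0.png');b=cv2.imread('pics/top0.png')
cv2.imwrite('pics/c1.png',cv2.resize(a[220:320,230:360],None,fx=6,fy=6,interpolation=cv2.INTER_CUBIC))
cv2.imwrite('pics/c2.png',cv2.resize(b[170:250,180:310],None,fx=6,fy=6,interpolation=cv2.INTER_CUBIC))
cv2.imwrite('pics/c3.png',cv2.resize(b[170:250,300:430],None,fx=6,fy=6,interpolation=cv2.INTER_CUBIC))
cv2.imwrite('pics/c4.png',cv2.resize(a[120:220,300:430],None,fx=6,fy=6,interpolation=cv2.INTER_CUBIC))
E
```

```text
(no output)
```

View pics/c1.png

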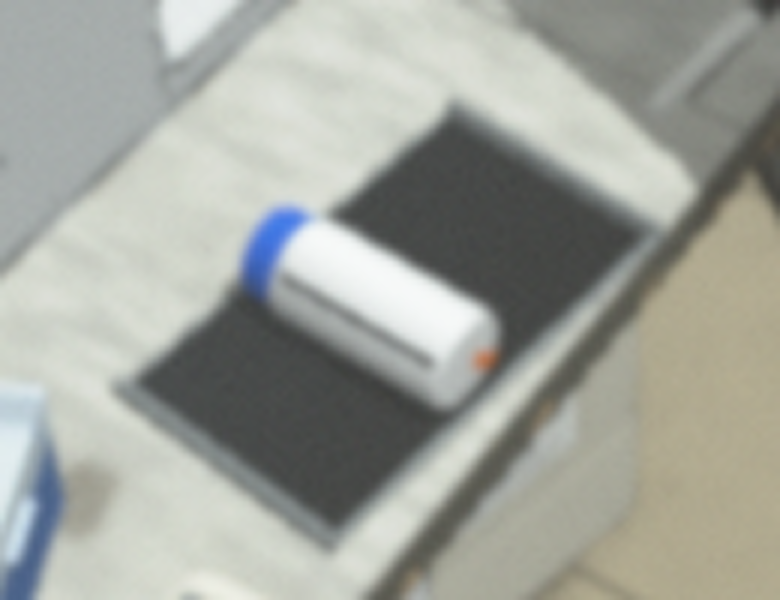

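View pics/c2.png

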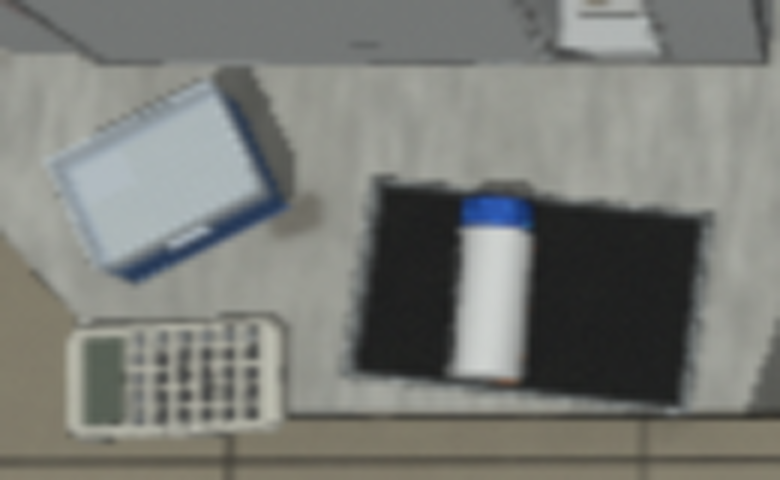

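View pics/c3.png

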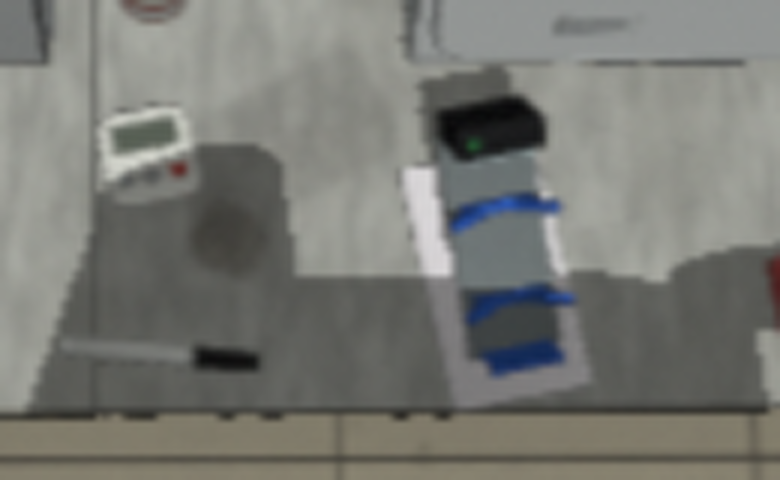

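View pics/c4.png

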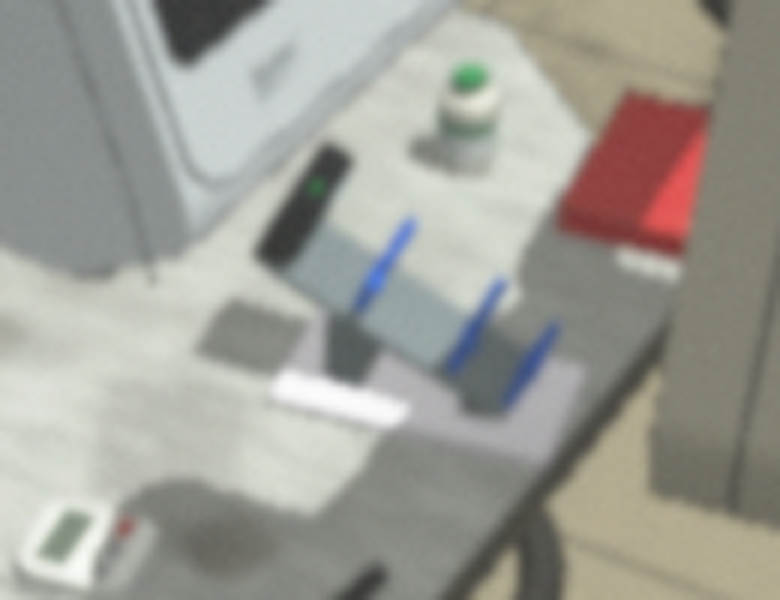

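```bash
cat > fit.py <<'E'
from h import *
from scipy.optimize import minimize
from scipy.ndimage import gaussian_filter
S=4
def poly(d,P,roi,acc,val):
    u0,v0,u1,v1=roi
    q=(proj(d,P)+0.5-[u0,v0])*S-0.5
    h=cv2.convexHull(q.astype(np.float32))[:,0]
    cv2.fillConvexPoly(acc,np.round(h*16).astype(np.int32),val,lineType=cv2.LINE_AA,shift=4)
def finish(acc,roi,sig=0.8):
    u0,v0,u1,v1=roi
    a=cv2.resize(acc,(u1-u0,v1-v0),interpolation=cv2.INTER_AREA)
    return gaussian_filter(a,(sig,sig,0) if a.ndim==3 else sig)
t=np.linspace(0,2*np.pi,40,endpoint=False)
def ring(x,r): return np.c_[np.full(40,x),r*np.cos(t),r*np.sin(t)]
def canT(p,z):  # x,y,yaw
    return R.from_euler('z',p[2]).as_matrix(),np.array([p[0],p[1],z])
def can_render(d,p,roi,z=0.029,Rm=None,c=None):
    u0,v0,u1,v1=roi
    acc=np.zeros(((v1-v0)*S,(u1-u0)*S,3),np.float32)
    if Rm is None: Rm,c=canT(p,z)
    body=np.r_[ring(-.06,.025),ring(.04,.025)]@Rm.T+c
    cap=np.r_[ring(.04,.022),ring(.06,.022)]@Rm.T+c
    poly(d,cap,roi,acc,(0,1,0)); poly(d,body,roi,acc,(1,0,0))
    return finish(acc,roi)
def box(a,b): return np.array([[x,y,z] for x in(a[0],b[0]) for y in(a[1],b[1]) for z in(a[2],b[2])],float)/1000
def can_obs(d,roi):
    u0,v0,u1,v1=roi; im=d['pixels'][v0:v1,u0:u1].astype(float)
    blue=np.clip((im[...,2]-im[...,0])/150,0,1); return im,blue
E
cat > f1.py <<'E'
from fit import *
import sys
ds={c:cam(c) for c in("scene","top")}
for c in ds:
    r=robot.trace(c,'canister_center')
    r=[x for x in r]
    ds[c]['m']=r[0]['pixels']; 
rois={'scene':(255,240,330,300),'top':(235,190,300,245)}
def cost(p,cams=('scene','top')):
    e=0
    for c in cams:
        d=ds[c];im,blue=can_obs(d,rois[c]); r=can_render(d,p,rois[c])
        # white: brightness with low sat, restricted to where tray is dark: use min channel
        e+=((blue-r[...,1])**2).sum()
        w=np.clip((im[...,0]-60)/130,0,1)
        hull=gaussian_filter(ds[c]['m'][rois[c][1]:rois[c][3],rois[c][0]:rois[c][2]].astype(float),.8)
        e+=((hull-r.sum(-1))**2).sum()*0.7
    return e
for cams in (('scene','top'),('scene',),('top',)):
    best=minimize(cost,[.43,.257,0.0],args=(cams,),method='Nelder-Mead',options=dict(initial_simplex=[[.43,.257,0],[.44,.257,0],[.43,.27,0],[.43,.257,.15]],xatol=1e-4,fatol=1e-3))
    print(cams,best.x.round(4),best.fun)
    if len(cams)==2: P=best.x
for c in ds:
    d=ds[c];u0,v0,u1,v1=rois[c];Rm,cc=canT(P,.029)
    im=cv2.resize(d['pixels'][v0:v1,u0:u1,::-1].copy(),None,fx=8,fy=8,interpolation=cv2.INTER_CUBIC)
    for x,r_ in((-.06,.025),(.04,.025),(.04,.022),(.06,.022)):
        q=(proj(d,ring(x,r_)@Rm.T+cc)+.5-[u0,v0])*8
        cv2.polylines(im,[q.astype(np.int32)],True,(0,255,0),1)
    cv2.imwrite(f'pics/f1{sys.argv[1]}_{c}.png',im)
E
python3 f1.py a
```

```text
('scene', 'top') [ 0.4334  0.2594 -0.05  ] 129.32527765508502
('scene',) [ 0.4325  0.26   -0.0424] 75.30242904324238
('top',) [ 0.4349  0.2575 -0.0687] 50.23465677191653
```

```bash
python3 - <<'E'
import cv2,numpy as np
a=cv2.imread('pics/f1a_scene.png');b=cv2.imread('pics/f1a_top.png')
b=cv2.resize(b,(520,440));print(a.shape,b.shape)
cv2.imwrite('pics/j1.png',cv2.resize(np.vstack([a[:, :520],np.zeros((10,520,3),np.uint8),b[:, :520]]),None,fx=.64,fy=.64))
E
```

```text
(480, 600, 3) (440, 520, 3)
```

View pics/f1a_scene.png

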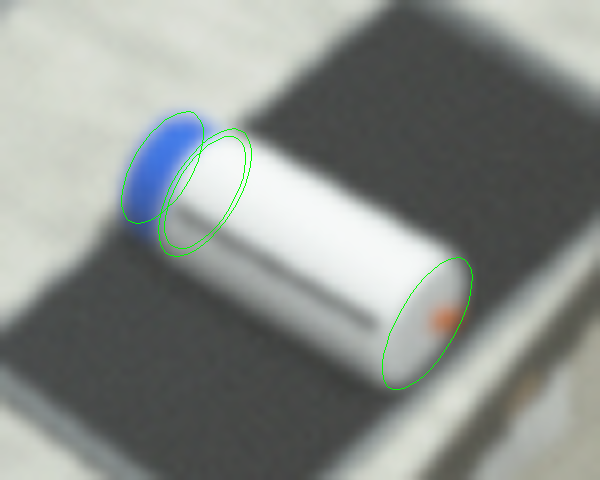

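View pics/f1a_top.png

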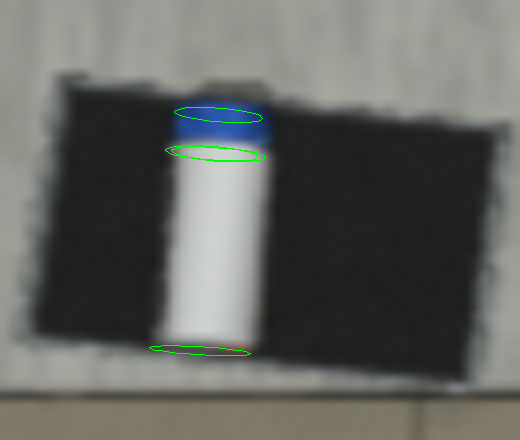

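```bash
cat > f2.py <<'E'
from fit import *
import sys
def fit_all(ds,rois,p0,t0=None,cams=('scene','top'),tray=None,z=.029):
    obs={}
    for c in ds:
        u0,v0,u1,v1=rois[c]; im=ds[c]['pixels'][v0:v1,u0:u1].astype(float)
        blue=np.clip((im[...,2]-im[...,0]-15)/100,0,1)
        br=np.clip((im.max(-1)-60)/70,0,1)
        obs[c]=(br,blue)
    def render(c,p,tr):
        d=ds[c];roi=rois[c];u0,v0,u1,v1=roi
        acc=np.ones(((v1-v0)*S,(u1-u0)*S),np.float32)
        acc2=np.zeros_like(acc)
        Rt=R.from_euler('z',tr[2]).as_matrix()
        fl=np.array([[sx*.07,sy*.114,.004] for sx in(-1,1) for sy in(-1,1)])@Rt.T+[tr[0],tr[1],0]
        poly(d,fl,roi,acc,0.)
        Rm,cc=canT(p,z)
        body=np.r_[ring(-.06,.025),ring(.04,.025)]@Rm.T+cc
        cap=np.r_[ring(.04,.022),ring(.06,.022)]@Rm.T+cc
        for q,b in((cap,1.),(body,0.)):
            poly(d,q,roi,acc,1.);poly(d,q,roi,acc2,b)
        return finish(acc,roi),finish(acc2,roi)
    def cost(v):
        p=v[:3]; tr=v[3:6] if tray is None else tray
        e=0
        for c in cams:
            a,b=render(c,p,tr); e+=((a-obs[c][0])**2).sum()+((b-obs[c][1])**2).sum()
        return e
    v=np.r_[p0,t0] if tray is None else np.array(p0,float)
    st=np.tile([.008,.008,.08],2)[:len(v)]
    for k in range(2):
        s=np.vstack([v]+[v+st[i]*np.eye(len(v))[i] for i in range(len(v))])
        b=minimize(cost,v,method='Nelder-Mead',options=dict(initial_simplex=s,xatol=5e-5,fatol=1e-3,maxiter=600)); v=b.x
    return v,b.fun
if __name__=='__main__':
    ds={c:cam(c) for c in("scene","top")}
    rois={'scene':(248,235,342,313),'top':(235,196,300,240)}
    for cams in (('scene','top'),('scene',),('top',)):
        v,f=fit_all(ds,rois,[.435,.256,-.04],[.432,.222,-.08],cams); print(cams,v.round(4),round(f,2))
E
python3 f2.py
```

```text
('scene', 'top') [ 0.4344  0.2579 -0.0508  0.437   0.2354 -0.1292] 435.93
('scene',) [ 0.4319  0.2589 -0.036   0.4374  0.2354 -0.1212] 337.83
('top',) [ 0.4356  0.256  -0.0466  0.4363  0.2349 -0.1324] 85.58
```

```bash
cat > roll.py <<'E'
from h import *
def line_pts(p,phi,z=.029,xs=(-.055,.035),r=.0252):
    # phi: angle of the point from up, positive toward +y(canister left): dir = (0, sin, cos)
    Rm=R.from_euler('z',p[2]).as_matrix()
    return np.array([[x,r*np.sin(phi),r*np.cos(phi)] for x in xs])@Rm.T+[p[0],p[1],z]
E
python3 - <<'E'
from roll import *
d=cam('scene')
for p in ([.4344,.2579,-.05],[.4319,.2589,-.036]):
  for deg in range(20,80,10):
    q=proj(d,line_pts(p,np.radians(deg)))
    print(deg,((q+.5-[255,240])*8).round(0).tolist(), 'end spot of opposite r.02',((proj(d,line_pts(p,np.radians(deg+180),xs=(-.06,),r=.02))+.5-[255,240])*8).round().tolist())
E
```

```text
20 [[399.0, 285.0], [196.0, 166.0]] end spot of opposite r.02 [[442.0, 341.0]]
30 [[392.0, 296.0], [189.0, 176.0]] end spot of opposite r.02 [[447.0, 333.0]]
40 [[385.0, 307.0], [183.0, 188.0]] end spot of opposite r.02 [[452.0, 324.0]]
50 [[380.0, 319.0], [177.0, 199.0]] end spot of opposite r.02 [[456.0, 315.0]]
60 [[376.0, 331.0], [174.0, 210.0]] end spot of opposite r.02 [[460.0, 306.0]]
70 [[373.0, 342.0], [171.0, 221.0]] end spot of opposite r.02 [[462.0, 297.0]]
20 [[405.0, 288.0], [199.0, 172.0]] end spot of opposite r.02 [[447.0, 344.0]]
30 [[398.0, 300.0], [192.0, 182.0]] end spot of opposite r.02 [[453.0, 336.0]]
40 [[392.0, 311.0], [186.0, 194.0]] end spot of opposite r.02 [[458.0, 327.0]]
50 [[386.0, 323.0], [181.0, 205.0]] end spot of opposite r.02 [[462.0, 318.0]]
60 [[382.0, 335.0], [177.0, 216.0]] end spot of opposite r.02 [[465.0, 309.0]]
70 [[379.0, 346.0], [175.0, 227.0]] end spot of opposite r.02 [[467.0, 300.0]]
```

Emit:
{"method": "jog_arm", "body": {
  "commands": [
    [[0.355, 0.22, 0.055], [0, 0, -0.01], -1],
    [[0.355, 0.22, 0.055], [0, 0, -0.02], -1],
    [[0.355, 0.22, 0.055], [0, 0, -0.03], -1],
    [[0.355, 0.22, 0.055], [0, 0, -0.044], -1],
    [[0.6, 0.64, 0.055], [0, 0, -0.044], -1],
    [[0.6, 0.64, 0.055], [0, 0, -0.044], -1],
    [[0.6, 0.64, 0.055], [0, 0, -0.044], -1],
    [[0.6, 0.64, 0.055], [0, 0, -0.044], -1],
    [[0.6, 0.64, 0.055], [0, 0, -0.044], -1]
  ]
}}

```text
t: 2.88
tool_pos: [0.4989, -0.1975, 0.2519]
orientation: [-3.141, 0.068, -0.001]
force: [-0.2, 0.0, 0.7]
opening: 0.093
```

Emit:
{"method": "jog_arm", "body": {
  "commands": [
    [[-0.03, 0.758, 0], [0, 0, 0], -1],
    [[-0.05, 0.758, 0], [0, 0, 0], -1],
    [[-0.08, 0.758, 0], [0, 0, 0], -1],
    [[-0.108, 0.758, 0], [0, 0, 0], -1],
    [[-0.108, 0.758, 0], [0, 0, 0], -1],
    [[-0.108, 0.758, 0], [0, 0, 0], -1],
    [[-0.108, 0.758, 0], [0, 0, 0], -1],
    [[-0.108, 0.758, 0], [0, 0, 0], -1],
    [[-0.108, 0.758, -0.217], [0, 0, 0], -1],
    [[-0.108, 0.758, -0.217], [0, 0, 0], -1]
  ]
}}

```text
t: 4.12
tool_pos: [0.4346, 0.2583, 0.1264]
orientation: [-3.14, 0.066, -0.005]
force: [0.3, 0.7, -0.9]
opening: 0.0929
```

```bash
python3 - <<'E'
from h import *
a=cam('scene');b=cam('top')
print(robot.read_state()['tool_pos'])
A=cv2.resize(a['pixels'][200:310,220:353,::-1],None,fx=6,fy=6,interpolation=cv2.INTER_CUBIC)
cv2.imwrite('pics/g1.png',A[:600,:800])
E
```

```text
[0.42870814 0.2550552  0.11939568]
```

View pics/g1.png

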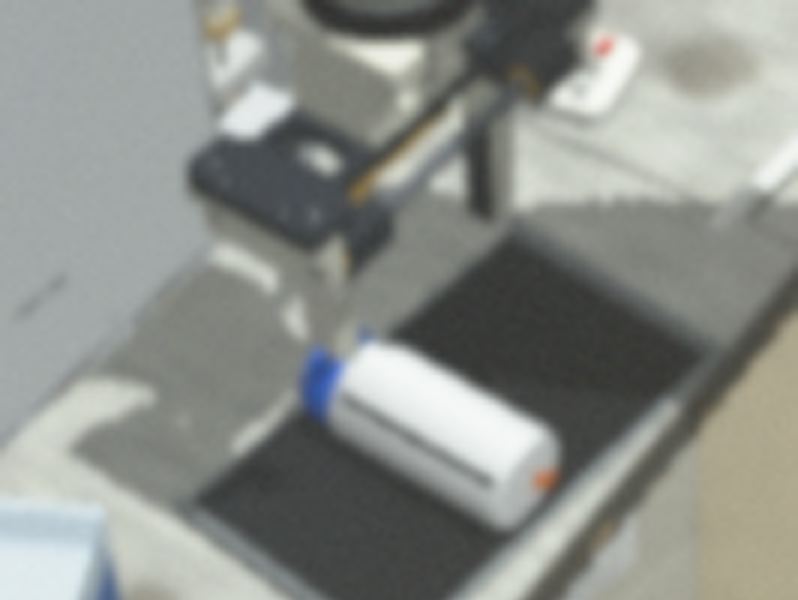

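Emit:
{"method": "jog_arm", "body": {
  "commands": [
    [[0, 0, -0.08], [0, 0, 0], -1],
    [[0, 0, -0.13], [0, 0, 0], -1],
    [[0, 0, -0.168], [0, 0, 0], -1],
    [[0, 0, -0.168], [0, 0, 0], -1]
  ]
}}

```text
t: 4.72
tool_pos: [0.4289, 0.255, 0.0194]
orientation: [3.135, -0.068, -0.019]
force: [0.3, -1.4, 0.4]
opening: 0.0933
```

```bash
python3 - <<'E'
from h import *
print({k:np.round(v,4) for k,v in robot.read_state().items() if k in('tool_pos','orientation','force','t')})
a=cam('scene')
print({k:np.round(v,4) for k,v in robot.read_state().items() if k in('tool_pos','orientation','force','t')})
A=cv2.resize(a['pixels'][200:310,220:353,::-1],None,fx=6,fy=6,interpolation=cv2.INTER_CUBIC)
cv2.imwrite('pics/g2.png',A[:600,:800])
E
```

```text
{'t': np.float64(4.725), 'tool_pos': array([0.4289, 0.255 , 0.0194]), 'orientation': array([ 3.1345, -0.0675, -0.0192]), 'force': array([ 0.2971, -1.3793,  0.3942])}
{'t': np.float64(4.775), 'tool_pos': array([0.4298, 0.2554, 0.0205]), 'orientation': array([ 3.1355, -0.0674, -0.0162]), 'force': array([0.6721, 0.6546, 0.2248])}
```

View pics/g2.png

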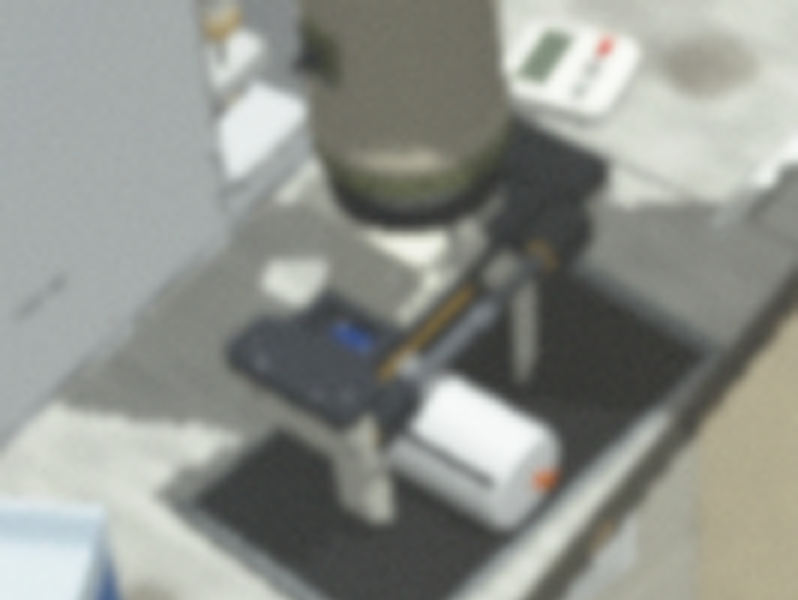

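Emit:
{"method": "jog_arm", "body": {
  "commands": [
    [[0, 0.0167, 0], [0, 0, 0], -1],
    [[0.001, 0.032, 0], [0, 0, 0], -1],
    [[0.002, 0.041, 0], [0, 0, 0], -1],
    [[0.002, 0.05, 0], [0, 0, 0], -1],
    [[0.002, 0.058, 0], [0, 0, 0], -1],
    [[0.003, 0.066, 0], [0, 0, 0], -1],
    [[0.003, 0.074, 0], [0, 0, 0], -1],
    [[0.004, 0.082, 0], [0, 0, 0], -1],
    [[0.004, 0.09, 0], [0, 0, 0], -1],
    [[0.004, 0.095, 0], [0, 0, 0], -1]
  ]
}}

```text
t: 6.02
tool_pos: [0.4321, 0.3127, 0.0204]
orientation: [3.135, -0.067, -0.016]
force: [-0.3, 0.4, -1.1]
opening: 0.0931
```

```bash
cat > look.py <<'E'
from h import *
import sys
n=sys.argv[1]; u,v=(int(x) for x in sys.argv[2:4]); cn=sys.argv[4] if len(sys.argv)>4 else 'scene'
a=cam(cn)
print({k:np.round(v,4).tolist() for k,v in robot.read_state().items() if k in('tool_pos','orientation','force','t','opening')})
np.savez(f'pics/{n}.npz',**{k:a[k] for k in a})
cv2.imwrite(f'pics/{n}.png',cv2.resize(a['pixels'][v:v+75,u:u+100,::-1],None,fx=8,fy=8,interpolation=cv2.INTER_CUBIC))
E
python3 look.py g3 240 225
```

```text
{'t': 6.075, 'tool_pos': [0.4322, 0.313, 0.0205], 'orientation': [3.1357, -0.0672, -0.0161], 'force': [-0.7436, -0.725, -1.1683], 'opening': 0.0932}
```

View pics/g3.png

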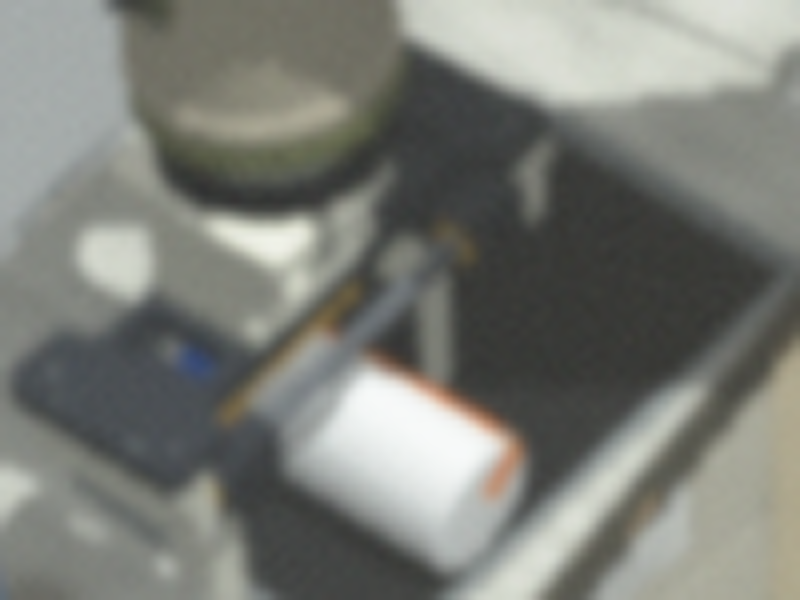

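```bash
cat > st.py <<'E'
from roll import *
import sys
# overlay end ring + stripe for guess
n,x,y,yaw,deg,u,v=sys.argv[1],*map(float,sys.argv[2:])
u,v=int(u),int(v)
d=dict(np.load(f'pics/{n}.npz'))
p=[x,y,yaw]
im=cv2.resize(d['pixels'][v:v+75,u:u+100,::-1],None,fx=8,fy=8,interpolation=cv2.INTER_CUBIC)
t=np.linspace(0,2*np.pi,60)
def draw(P,col,cl=False): cv2.polylines(im,[np.round((proj(d,P)+.5-[u,v])*8*16).astype(np.int32)],cl,col,1,cv2.LINE_AA,4)
Rm=R.from_euler('z',yaw).as_matrix()
for xx in(-.06,.04,): draw(np.c_[np.full(60,xx),.025*np.sin(t),.025*np.cos(t)]@Rm.T+[x,y,.029],(0,255,0))
draw(np.c_[np.full(60,.06),.022*np.sin(t),.022*np.cos(t)]@Rm.T+[x,y,.029],(0,255,0))
for o in(-.22,.22):
    draw(line_pts(p,np.radians(deg)+o),(255,0,255))
    pts=np.array([[-.06,r*np.sin(np.radians(deg))+s*np.cos(np.radians(deg)),r*np.cos(np.radians(deg))-s*np.sin(np.radians(deg))] for r,s in((.025,.025*o),(.012,.025*o))])@Rm.T+[x,y,.029]
    draw(pts,(255,0,0))
cv2.imwrite(f'pics/{n}_o.png',im)
E
python3 st.py g3 .434 .2915 -.045 -49 240 225
```

```text
(no output)
```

View pics/g3_o.png

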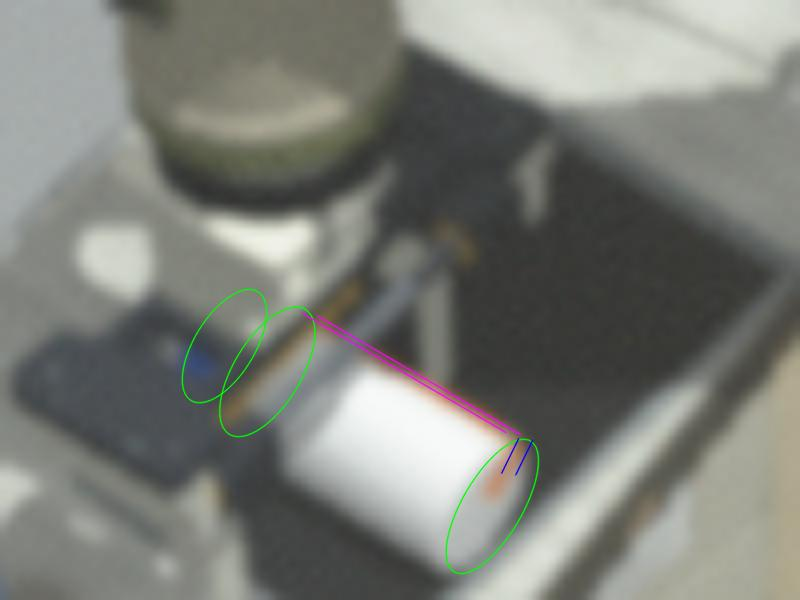

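```bash
python3 st.py g3 .436 .2945 -.055 -43 240 225
```

```text
(no output)
```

View pics/g3_o.png

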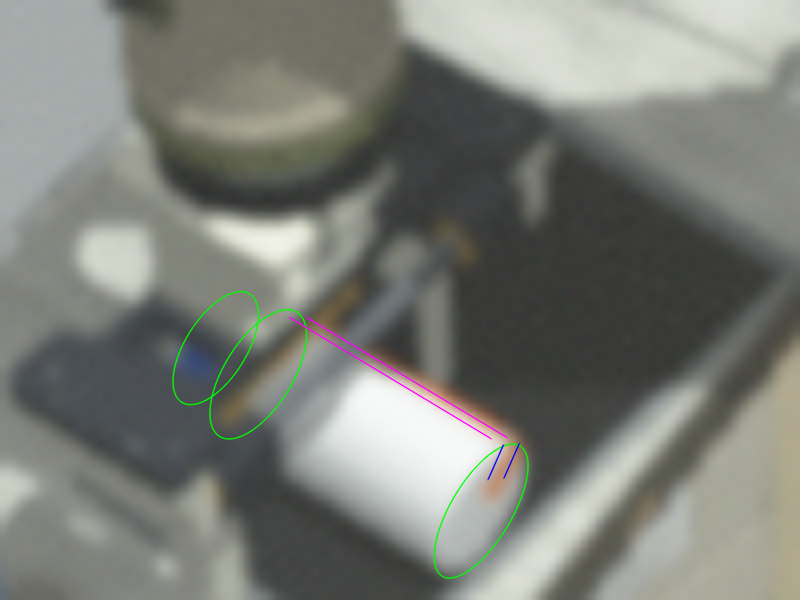

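Emit:
{"method": "jog_arm", "body": {
  "commands": [
    [[0, 0.006, 0], [0, 0, 0], -1],
    [[0, 0.011, 0], [0, 0, 0], -1],
    [[0.001, 0.016, 0], [0, 0, 0], -1],
    [[0.001, 0.021, 0], [0, 0, 0], -1],
    [[0.001, 0.026, 0], [0, 0, 0], -1],
    [[0.001, 0.03, 0], [0, 0, 0], -1],
    [[0.001, 0.034, 0], [0, 0, 0], -1],
    [[0.001, 0.034, 0], [0, 0, 0], -1]
  ]
}}

```text
t: 7.08
tool_pos: [0.4327, 0.3335, 0.0205]
orientation: [3.136, -0.067, -0.016]
force: [-0.6, 0.1, -0.2]
opening: 0.0929
```

```bash
python3 look.py g4 240 235
```

```text
{'t': 7.125, 'tool_pos': [0.4327, 0.3334, 0.0205], 'orientation': [3.1357, -0.067, -0.0162], 'force': [0.3382, 0.8168, -0.0808], 'opening': 0.0927}
```

View pics/g4.png

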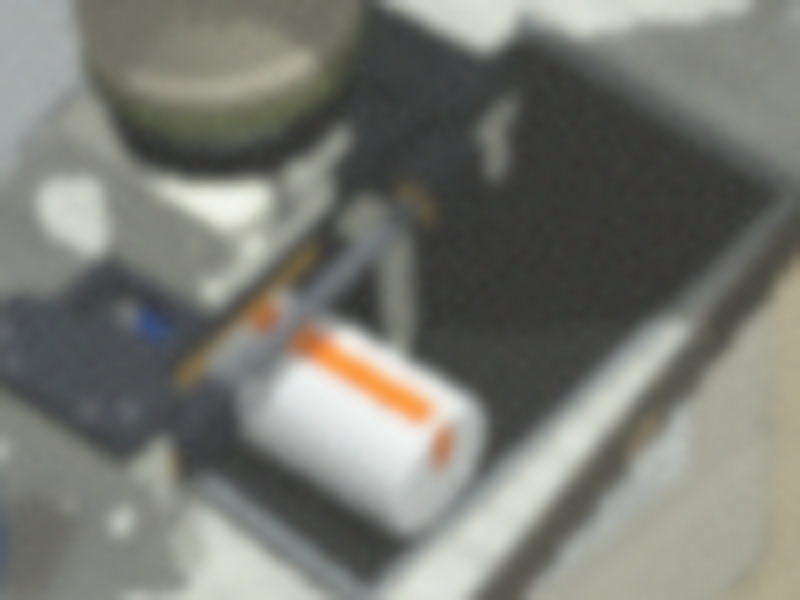

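Emit:
{"method": "jog_arm", "body": {
  "commands": [
    [[0, -0.03, 0], [0, 0, 0], -1],
    [[0, -0.03, 0.1], [0, 0, 0], -1],
    [[0, -0.03, 0.25], [0, 0, 0], -1],
    [[0, -0.3, 0.35], [0, 0, 0], -1],
    [[0, -0.3, 0.35], [0, 0, 0], -1],
    [[0, -0.3, 0.35], [0, 0, 0], -1],
    [[0, -0.3, 0.35], [0, 0, 0], -1]
  ]
}}

```text
t: 8.0
tool_pos: [0.4341, 0.15, 0.2333]
orientation: [3.136, -0.075, -0.008]
force: [0.5, 0.5, -0.9]
opening: 0.0932
```

```bash
python3 look.py g5 240 235; python3 look.py h5 220 190 top; sed -i "s/{'scene':(248,235,342,313)/{'scene':(248,235,342,313)/" f2.py; python3 - <<'E'
from f2 import *
ds={'scene':dict(np.load('pics/g5.npz')),'top':dict(np.load('pics/h5.npz'))}
rois={'scene':(248,235,342,313),'top':(235,196,300,240)}
tray=[.437,.2354,-.1292]
for cams in (('scene','top'),('scene',),('top',)):
    v,f=fit_all(ds,rois,[.436,.314,-.05],None,cams,tray=tray); print(cams,v.round(4),round(f,2))
E
```

```text
{'t': 8.05, 'tool_pos': [0.4334, 0.1516, 0.2316], 'orientation': [3.1363, -0.0729, -0.0119], 'force': [0.1834, 0.0405, -0.1225], 'opening': 0.0928}
{'t': 8.1, 'tool_pos': [0.4327, 0.1526, 0.2305], 'orientation': [3.1361, -0.0705, -0.0151], 'force': [-0.3416, -0.1446, -0.5818], 'opening': 0.0934}
('scene', 'top') [ 0.4367  0.315  -0.0237] 846.81
('scene',) [ 0.4361  0.3148 -0.0408] 259.04
('top',) [ 0.4473  0.3217 -0.131 ] 574.01
```

View pics/g5.png

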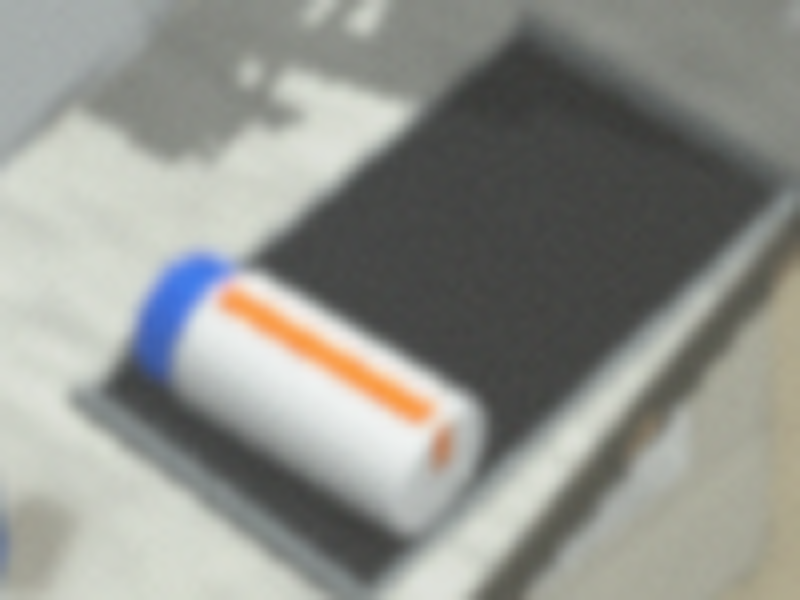

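View pics/h5.png

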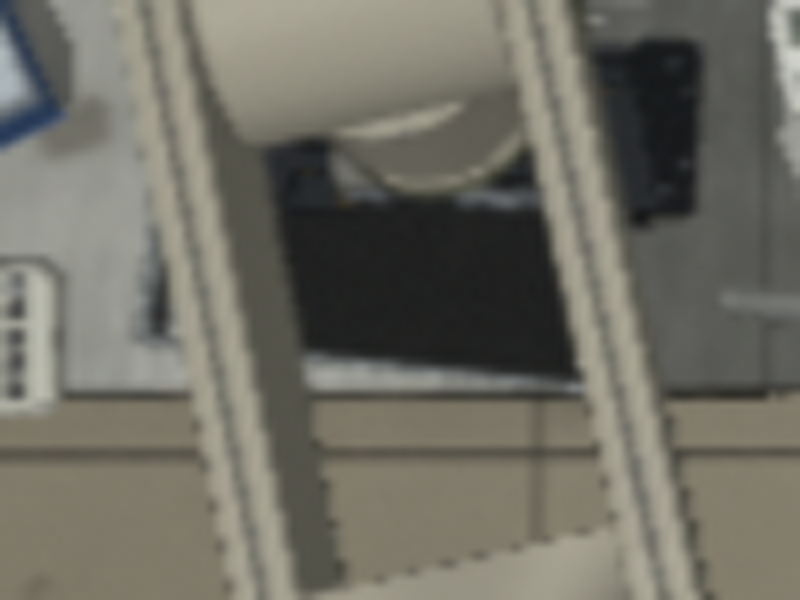

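```bash
cat > f3.py <<'E'
from fit import *
import sys
def orange(im): 
    im=im.astype(float); return np.clip((im[...,0]-im[...,2]-35)/130,0,1)
def strip_poly(p,phi,z=.029,T=None):
    Rm,cc=canT(p,z) if T is None else T
    a=phi+np.linspace(-.22,.22,5)
    P=np.array([[x,.0251*np.sin(q),.0251*np.cos(q)] for x in(-.055,.035) for q in a])
    c,s=np.cos(phi),np.sin(phi)
    B=np.array([[-.0601,r*s+w*c,r*c-w*s] for r in(.0125,.0245) for w in(-.003,.003)])
    return P@Rm.T+cc,B@Rm.T+cc
def rollfit(d,roi,p,z=.029,bar=False,g=np.radians(np.arange(-60,61,1)),T=None):
    u0,v0,u1,v1=roi; o=orange(d['pixels'][v0:v1,u0:u1])
    best=[]
    for phi in g:
        acc=np.zeros(((v1-v0)*S,(u1-u0)*S),np.float32)
        A,B=strip_poly(p,phi,z,T); poly(d,A,roi,acc,1.)
        if bar: poly(d,B,roi,acc,.8)
        r=finish(acc,roi)
        best.append(((r-o)**2).sum())
    best=np.array(best); i=best.argmin()
    return np.degrees(g[i]),best[i],(o**2).sum()
E
python3 - <<'E'
from f3 import *
d=dict(np.load('pics/g5.npz'))
roi=(250,260,303,305)
for bar in(False,True):
  for p in([.4361,.3148,-.041],[.4361,.3178,-.041],[.4391,.3148,-.041],[.4361,.3118,-.041]):
    print(bar,p,rollfit(d,roi,p,bar=bar))
o=orange(d['pixels']);cv2.imwrite('pics/o.png',cv2.resize((o[235:310,240:340]*255).astype(np.uint8),None,fx=8,fy=8))
E
python3 st.py g5 .4361 .3148 -.041 -8 240 235
```

```text
False [0.4361, 0.3148, -0.041] (np.float64(0.0), np.float64(10.29245176446829), np.float64(60.34360946745562))
False [0.4361, 0.3178, -0.041] (np.float64(-7.0), np.float64(6.124476046978733), np.float64(60.34360946745562))
False [0.4391, 0.3148, -0.041] (np.float64(1.0), np.float64(10.646349184313468), np.float64(60.34360946745562))
False [0.4361, 0.3118, -0.041] (np.float64(6.000000000000001), np.float64(12.674991481280188), np.float64(60.34360946745562))
True [0.4361, 0.3148, -0.041] (np.float64(0.0), np.float64(10.49757933604856), np.float64(60.34360946745562))
True [0.4361, 0.3178, -0.041] (np.float64(-7.0), np.float64(6.307686348253148), np.float64(60.34360946745562))
True [0.4391, 0.3148, -0.041] (np.float64(1.0), np.float64(11.035338880485979), np.float64(60.34360946745562))
True [0.4361, 0.3118, -0.041] (np.float64(6.000000000000001), np.float64(13.095551138586679), np.float64(60.34360946745562))
```

View pics/g5_o.png

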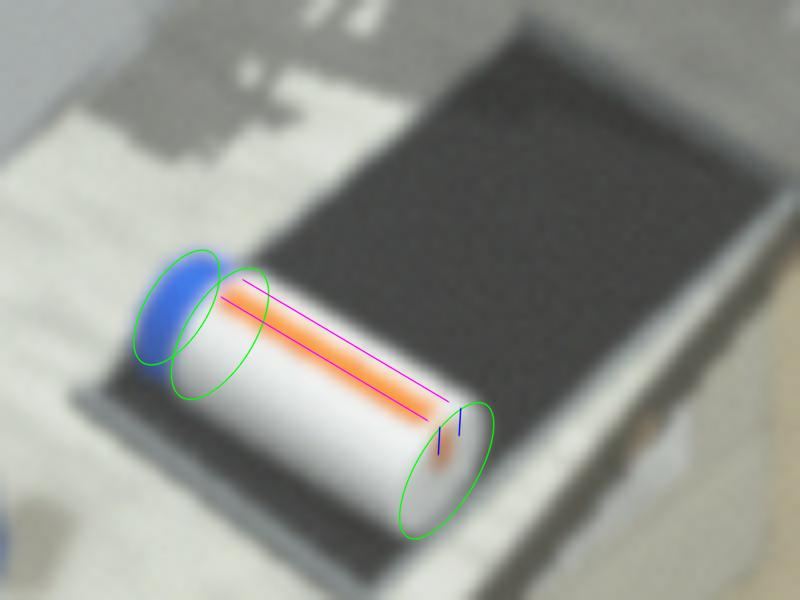

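```bash
cat > f4.py <<'E'
from f3 import *
def joint(d,roi,v0_,z=.029,lo=78,hi=125,tray=(.437,.2354,-.1292),T=None,useout=True,dbg=None,bar=True):
    u0,v0,u1,v1=roi; im=d['pixels'][v0:v1,u0:u1].astype(float)
    o=orange(im); br=np.clip((im.max(-1)-lo)/(hi-lo),0,1); blue=np.clip((im[...,2]-im[...,0]-15)/100,0,1)
    Rt=R.from_euler('z',tray[2]).as_matrix()
    # valid for brightness: inside tray floor + body
    acc=np.zeros(((v1-v0)*S,(u1-u0)*S),np.float32)
    fl=np.array([[sx*.066,sy*.111,.004] for sx in(-1,1) for sy in(-1,1)])@Rt.T+[tray[0],tray[1],0]
    poly(d,fl,roi,acc,1.); W0=finish(acc,roi,.3)>.95
    def rend(v):
        a=np.zeros(((v1-v0)*S,(u1-u0)*S),np.float32);b=a.copy();c=a.copy()
        Rm,cc=canT(v,z)
        body=np.r_[ring(-.06,.025),ring(.04,.025)]@Rm.T+cc
        cap=np.r_[ring(.04,.022),ring(.06,.022)]@Rm.T+cc
        for q,bb in((cap,1.),(body,0.)): poly(d,q,roi,a,1.);poly(d,q,roi,b,bb)
        A,B=strip_poly(v,v[3],z); poly(d,A,roi,c,1.)
        if bar: poly(d,B,roi,c,.8)
        return finish(a,roi),finish(b,roi),finish(c,roi)
    def cost(v):
        a,b,c=rend(v)
        W=W0|(a>.9)
        return (W*(a-br)**2).sum()+((b-blue)**2).sum()+((c-o)**2).sum()
    v=np.array(v0_,float)
    for k in range(3):
        st=[.006,.006,.06,.2]
        s=np.vstack([v]+[v+st[i]*np.eye(4)[i]*(-1)**k for i in range(4)])
        r=minimize(cost,v,method='Nelder-Mead',options=dict(initial_simplex=s,xatol=5e-5,fatol=1e-3,maxiter=500)); v=r.x
    return v,r.fun
E
python3 - <<'E'
from f4 import *
d=dict(np.load('pics/g5.npz'))
for bar in (True,False):
  for lo,hi in((78,125),(85,110),(75,150)):
    v,f=joint(d,(248,240,320,310),[.4361,.3178,-.041,-.1],lo=lo,hi=hi,bar=bar)
    print(v.round(4),np.degrees(v[3]).round(1),f)
import subprocess
subprocess.run(['python3','st.py','g5',*map(str,v[:3]),str(np.degrees(v[3])),'240','235'])
E
```

```text
[ 0.4362  0.3149 -0.0443 -0.0046] -0.3 66.30596238710244
[ 0.436   0.3151 -0.042  -0.0042] -0.2 79.00463502684278
[ 0.4365  0.3144 -0.0443  0.0309] 1.8 45.75427247012348
[ 0.4361  0.315  -0.0444 -0.0065] -0.4 66.3483167043775
[ 0.436   0.315  -0.0414  0.0016] 0.1 79.05131848995484
[ 0.4363  0.3147 -0.0438 -0.0014] -0.1 45.380202429280196
```

View pics/g5_o.png

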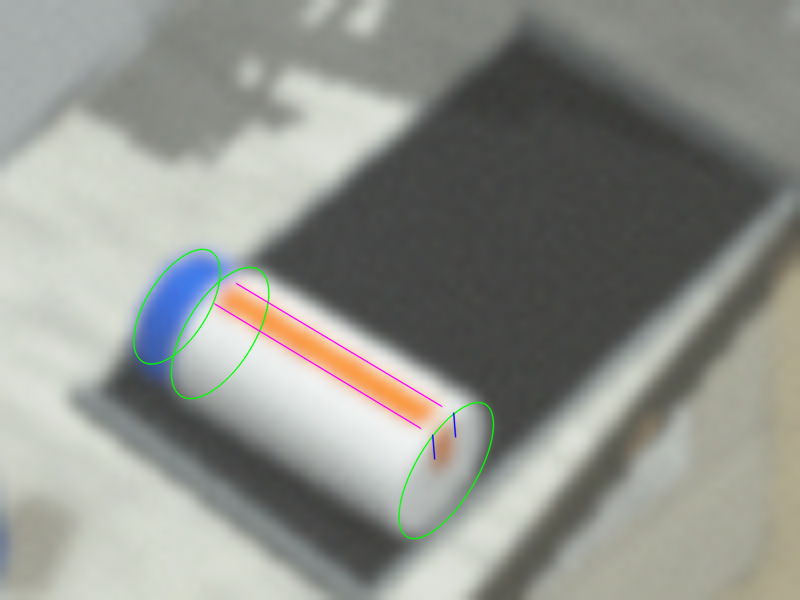

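Emit:
{"method": "jog_arm", "body": {
  "commands": [
    [[0.05, -0.6, 0.05], [0, 0, 0], -1],
    [[0.05, -0.6, 0.05], [0, 0, 0], -1],
    [[0.05, -0.6, 0.05], [0, 0, 0], -1],
    [[0.05, -0.6, 0.05], [0, 0, 0], -1],
    [[0.05, -0.6, 0.05], [0, 0, 0], -1],
    [[0.05, -0.6, 0.05], [0, 0, 0], -1],
    [[0.05, -0.6, 0.05], [0, 0, 0], -1]
  ]
}}

```text
t: 8.98
tool_pos: [0.4624, -0.2092, 0.2586]
orientation: [3.137, -0.075, -0.019]
force: [-0.3, -0.3, 0.0]
opening: 0.093
```

```bash
python3 - <<'E'
from f4 import *
for c in('scene','top'):
    L=[cam(c) for _ in range(4)]
    d=L[0]; print(c,np.abs(L[0]['pixels'].astype(float)-L[3]['pixels']).mean())
    d['pixels']=np.mean([x['pixels'] for x in L],0)
    np.savez(f'pics/m6{c}.npz',**d)
print(robot.read_state()['t'])
v,f=joint(dict(np.load('pics/m6scene.npz')),(248,240,320,310),[.4361,.3178,-.041,-.1]); print(v.round(4),np.degrees(v[3]).round(1),f)
d=dict(np.load('pics/m6top.npz'))
for lo,hi in((50,120),(50,160),(70,120)):
    v,f=joint(d,(225,190,290,245),[.4361,.3178,-.041,-.1],lo=lo,hi=hi,bar=False); print(v.round(4),np.degrees(v[3]).round(1),f)
cv2.imwrite('pics/m6.png',cv2.resize(d['pixels'][190:250,220:300,::-1],None,fx=10,fy=10,interpolation=cv2.INTER_CUBIC))
E
```

```text
scene 1.4448671875
top 0.5237526041666667
9.375
[ 0.4363  0.3149 -0.0456 -0.0087] -0.5 87.21413901791816
[ 0.4392  0.3129 -0.0439 -0.0483] -2.8 15.022326117216778
[ 0.4384  0.3135 -0.0381 -0.0596] -3.4 14.94083253793947
[ 0.4385  0.3133 -0.0345 -0.0459] -2.6 16.797427235748017[ WARN:0@9.355] global loadsave.cpp:1063 imwrite_ Unsupported depth image for selected encoder is fallbacked to CV_8U.
```

View pics/m6.png

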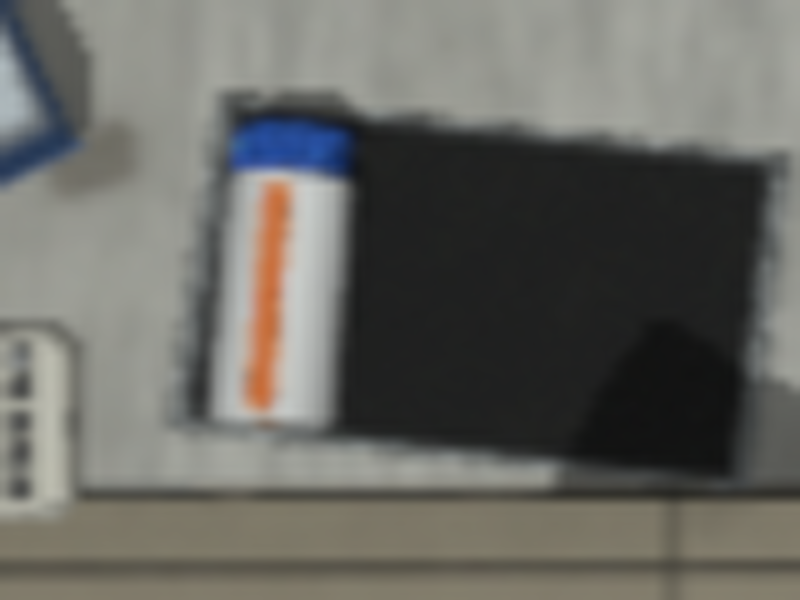

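```bash
cat > sad.py <<'E'
from fit import *
sl=np.radians(25)
def sadT(p):
    # x axis rising
    Rz=R.from_euler('z',p[2]).as_matrix()
    Ry=np.array([[np.cos(sl),0,-np.sin(sl)],[0,1,0],[np.sin(sl),0,np.cos(sl)]])
    return Rz@Ry,np.array([p[0],p[1],.086])
arm=np.array([(0,-35.4),(31.4,-4),(36,-4),(36,-8.6),(5,-38),(0,-38)],float)
def parts():
    L=[]
    L.append((box((-76,-32,-42),(102,32,-38)),0,0))
    L.append((box((78,-30,-38),(102,30,16)),0,1))
    def sad(x0):
        for s in(1,-1):
            L.append((np.array([[x0+dx,s*a,b] for dx in(-4,4) for a,b in arm])/1000,1,0))
    sad(32);sad(-32)
    L.append((box((-76,-25,-38),(-68,25,-4)),1,0))
    return L
PT=parts()
def load():
    ds={c:cam(c) for c in('scene','top')}
    for c in ds: ds[c]['pixels']=cv2.imread(f'pics/{c}0.png')[:,:,::-1].copy()
    return ds
rois={'scene':(335,135,402,195),'top':(360,180,402,236)}
if __name__=='__main__':
    ds=load(); obs={}
    for c in ds:
        u0,v0,u1,v1=rois[c];im=ds[c]['pixels'][v0:v1,u0:u1].astype(float)
        blue=np.clip((im[...,2]-im[...,0]-25)/(110 if c=='scene' else 90),0,1)
        blk=np.clip((75-im.max(-1))/40,0,1)
        obs[c]=(blue,blk)
    def rend(c,p,off):
        d=ds[c];roi=rois[c];u0,v0,u1,v1=roi
        a=np.zeros(((v1-v0)*S,(u1-u0)*S),np.float32);b=a.copy();Rm,cc=sadT(p)
        for P,bl,bk in PT: poly(d,P@Rm.T+cc,roi,a,float(bl));poly(d,P@Rm.T+cc,roi,b,float(bk))
        return finish(a,roi),finish(b,roi)
    def cost(v,cams):
        return sum(((r-o)**2).sum() for c in cams for r,o in zip(rend(c,v[:3],0),obs[c]))
    for cams in(('scene','top'),('scene',),('top',)):
        v=np.array([.49,-.235,.1])
        for k in range(3):
            s=np.vstack([v]+[v+[.01,.01,.08][i]*np.eye(3)[i]*(-1)**k for i in range(3)])
            r=minimize(cost,v,args=(cams,),method='Nelder-Mead',options=dict(initial_simplex=s,xatol=5e-5,fatol=1e-3)); v=r.x
        print(cams,v.round(4),r.fun)
        if len(cams)==2: V=v
    for c in ds:
        d=ds[c];u0,v0,u1,v1=rois[c];Rm,cc=sadT(V)
        im=cv2.resize(d['pixels'][v0:v1,u0:u1,::-1],None,fx=9,fy=9,interpolation=cv2.INTER_CUBIC)
        for P,bl,bk in PT:
            q=cv2.convexHull(((proj(d,P@Rm.T+cc)+.5-[u0,v0])*9).astype(np.float32))
            cv2.polylines(im,[np.round(q).astype(np.int32)],True,(0,255,255) if bl else (0,255,0),1)
        cv2.imwrite(f'pics/sad_{c}.png',im)
E
python3 sad.py
```

```text
('scene', 'top') [ 0.5083 -0.1965  0.1409] 357.76483225669404
('scene',) [ 0.6762 -0.1445  0.1198] 24.11403409090909
('top',) [ 0.5053 -0.2334  0.0663] 229.76475863896417
```

View pics/sad_scene.png

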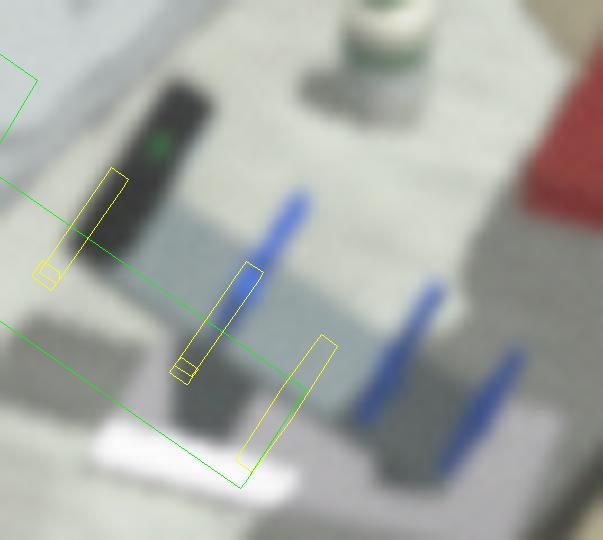

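View pics/sad_top.png

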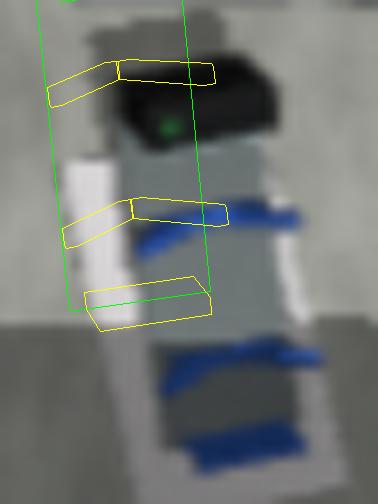

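```bash
cat > kp.py <<'E'
from sad import *
from scipy.optimize import least_squares
ds=load()
K={'scene':[((32,-36,-5),(305,192)),((-32,-36,-5),(438,287)),((-72,-25,-5),(520,352))],
'top':[((32,36,-5),(140,248)),((32,-36,-5),(298,218)),((-32,36,-5),(165,388)),((-32,-36,-5),(320,356)),((-72,-25,-5),(300,430)),((-72,25,-5),(188,447))]}
def res(v,cams=('scene','top')):
    Rm,cc=sadT(v);o=[]
    for c in cams:
        P=np.array([k[0] for k in K[c]])/1000@Rm.T+cc
        uv=np.array([k[1] for k in K[c]])/9+[rois[c][0],rois[c][1]]-.5
        o.append(proj(ds[c],P)-uv)
    return np.concatenate(o).ravel()
for cams in(('scene','top'),('scene',),('top',)):
    r=least_squares(res,[.5,-.235,.1],args=(cams,)); print(cams,r.x.round(4)); print((r.fun.reshape(-1,2)).round(1).tolist())
E
python3 kp.py
```

```text
('scene', 'top') [ 0.4453 -0.2328  0.1698]
[[-0.3, -1.2], [0.1, -1.6], [-0.5, -0.8], [-0.5, -0.5], [0.3, -0.3], [-1.3, -0.5], [-0.4, -0.1], [0.2, 1.7], [0.1, 2.0]]
('scene',) [ 0.4405 -0.2268  0.19  ]
[[-0.2, 0.1], [0.3, -0.5], [-0.1, 0.3]]
('top',) [ 0.4467 -0.2336  0.1828]
[[-0.3, -0.7], [0.3, -0.8], [-0.9, -0.8], [-0.2, -0.6], [0.5, 1.2], [0.6, 1.7]]
```

```bash
sed -i 's/((-72,-25,-5),(300,430)),((-72,25,-5),(188,447))/((-76,-25,-4),(305,453)),((-76,25,-4),(200,473))/' kp.py; python3 kp.py; sed -i 's/v=np.array(\[.49,-.235,.1\])/v=np.array([.446,-.232,.175])/; s/\[.01,.01,.08\]/[.005,.005,.05]/' sad.py; python3 sad.py
```

```text
('scene', 'top') [ 0.4436 -0.233   0.1894]
[[-0.1, -1.0], [0.4, -1.6], [-0.1, -0.9], [-0.5, 0.1], [0.1, -0.1], [-1.0, 0.0], [-0.2, 0.1], [0.1, 0.4], [-0.6, 0.6]]
('scene',) [ 0.4405 -0.2268  0.19  ]
[[-0.2, 0.1], [0.3, -0.5], [-0.1, 0.3]]
('top',) [ 0.4444 -0.2343  0.1952]
[[-0.2, -0.0], [0.4, -0.3], [-0.6, -0.1], [0.1, -0.2], [0.5, 0.1], [-0.2, 0.4]]
('scene', 'top') [ 0.4424 -0.2319  0.1779] 226.06187761960285
('scene',) [ 0.4393 -0.2268  0.1768] 155.26243366469222
('top',) [ 0.4435 -0.2335  0.1969] 65.37224744057932
```

View pics/sad_scene.png

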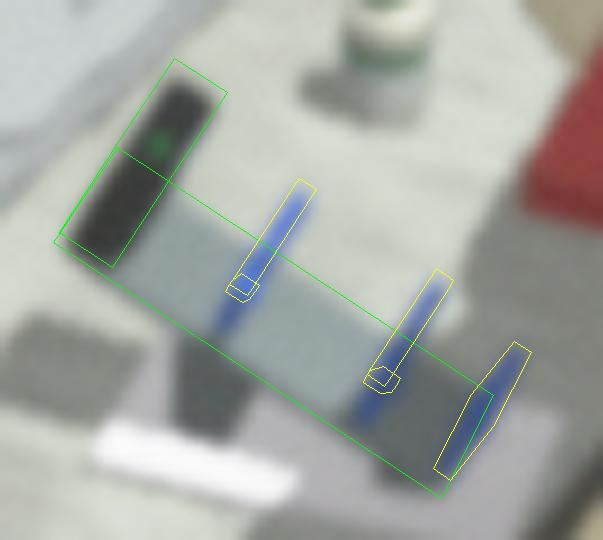

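View pics/sad_top.png

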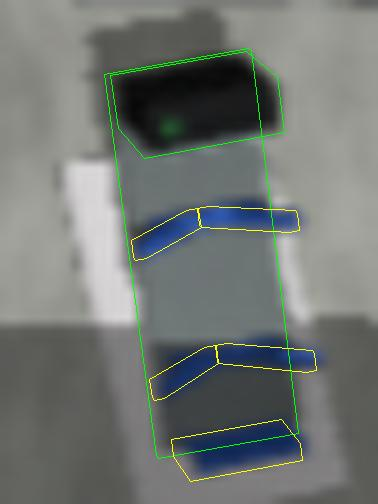

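Emit:
{"method": "jog_arm", "body": {
  "commands": [
    [[-0.01, 0.871, -0.015], [0, 0, 0], -1],
    [[-0.0415, 0.871, -0.015], [0, 0, 0], -1],
    [[-0.0415, 0.871, -0.015], [0, 0, 0], -1],
    [[-0.0415, 0.871, -0.015], [0, 0, 0], -1],
    [[-0.0415, 0.871, -0.015], [0, 0, 0], -1],
    [[-0.0415, 0.871, -0.015], [0, 0, 0], -1],
    [[-0.0415, 0.871, -0.015], [0, 0, 0], -1],
    [[-0.0415, 0.871, -0.05], [0, 0, 0], -1],
    [[-0.0415, 0.871, -0.15], [0, 0, 0], -1],
    [[-0.0415, 0.871, -0.24], [0, 0, 0], -1]
  ]
}}

```text
t: 11.02
tool_pos: [0.4381, 0.3175, 0.1159]
orientation: [3.138, -0.067, -0.011]
force: [0.7, -0.1, -0.9]
opening: 0.0933
```

```bash
python3 look.py g7 240 235; python3 -c "
from h import *
s=robot.read_state();print(R.from_rotvec(s['orientation']).as_matrix().round(3),s['tool_pos'])"
```

```text
{'t': 11.075, 'tool_pos': [0.4327, 0.3137, 0.1055], 'orientation': [3.1301, -0.0675, -0.0306], 'force': [-4.093, -2.019, -7.2387], 'opening': 0.0932}
[[ 0.999 -0.043 -0.02 ]
 [-0.043 -0.999 -0.01 ]
 [-0.019  0.011 -1.   ]] [0.43269444 0.31373077 0.10551527]
```

View pics/g7.png

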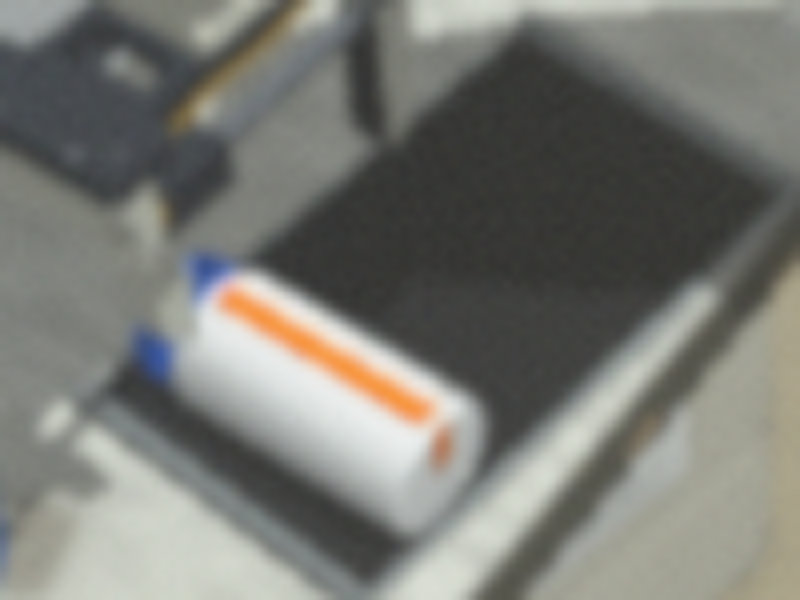

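Emit:
{"method": "jog_arm", "body": {
  "commands": [
    [[0.006, 0, -0.05], [0, 0, 0], -1],
    [[0.006, 0, -0.09], [0, 0, 0], -1],
    [[0.006, 0, -0.125], [0, 0, 0], -1],
    [[0.006, 0, -0.125], [0, 0, 0], -1]
  ]
}}

```text
t: 11.58
tool_pos: [0.4354, 0.3128, 0.0298]
orientation: [3.128, -0.068, -0.035]
force: [-1.4, -0.8, -0.1]
opening: 0.0927
```

```bash
python3 look.py g8 240 235; python3 -c "
from h import *
s=robot.read_state();print(R.from_rotvec(s['orientation']).as_matrix().round(3),s['tool_pos'])
Rt=np.array([[np.cos(-.042),np.sin(-.042),0],[np.sin(-.042),-np.cos(-.042),0],[0,0,-1]])
print((R.from_matrix(Rt)*R.from_rotvec(s['orientation']).inv()).as_rotvec()/2/np.pi)"
```

```text
{'t': 11.625, 'tool_pos': [0.4363, 0.3134, 0.0311], 'orientation': [3.1296, -0.0683, -0.0319], 'force': [0.0194, 0.3395, -0.3755], 'opening': 0.0929}
[[ 0.999 -0.044 -0.021]
 [-0.044 -0.999 -0.011]
 [-0.02   0.012 -1.   ]] [0.43630074 0.31339132 0.03105498]
[ 0.00169819 -0.00327705  0.00026183]
```

View pics/g8.png

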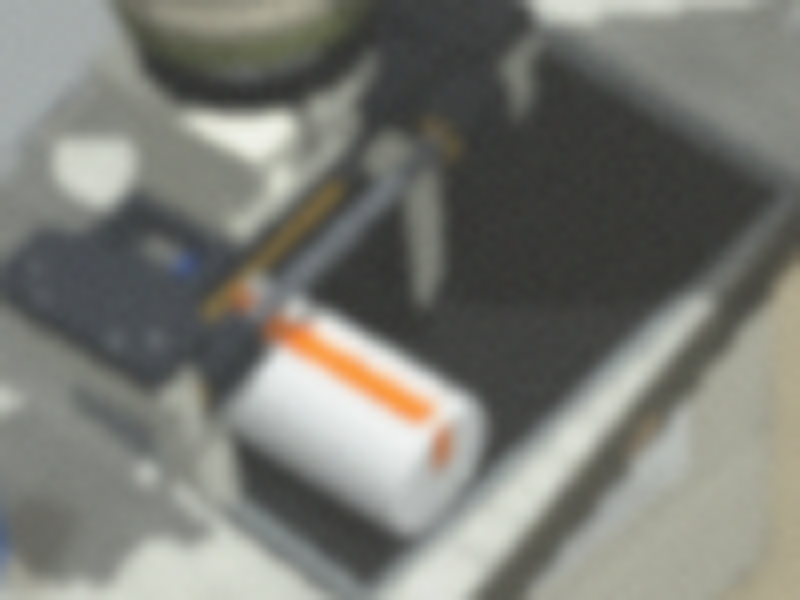

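Emit:
{"method": "jog_arm", "body": {
  "commands": [
    [[0.001, 0, -0.012], [0.001, -0.002, 0], -1],
    [[0.001, 0, -0.0235], [0.0017, -0.0033, 0], -1],
    [[0.001, 0, -0.0235], [0.0017, -0.0033, 0], -0.6],
    [[0.001, 0, -0.0235], [0.0017, -0.0033, 0], -0.2],
    [[0.001, 0, -0.0235], [0.0017, -0.0033, 0], -0.2],
    [[0.001, 0, -0.0235], [0.0017, -0.0033, 0], -0.2]
  ],
  "newtons": 5
}}

```text
t: 12.38
tool_pos: [0.4371, 0.3135, 0.0172]
orientation: [-3.141, 0.068, -0.001]
force: [0.2, 0.7, -0.1]
opening: 0.0583
```

```bash
python3 look.py g9 240 235
```

```text
{'t': 12.425, 'tool_pos': [0.437, 0.3134, 0.0171], 'orientation': [-3.1407, 0.0685, -0.0005], 'force': [0.5975, 0.2395, 0.6782], 'opening': 0.0568}
```

View pics/g9.png

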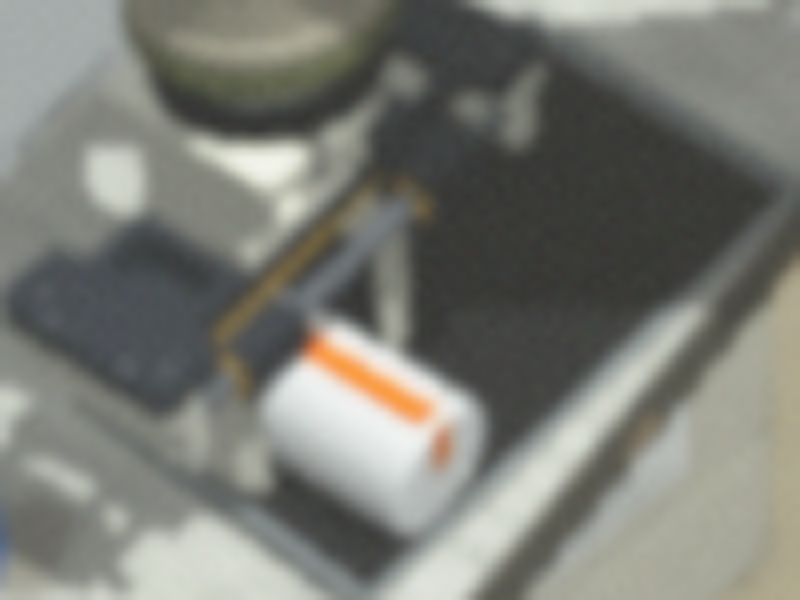

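Emit:
{"method": "jog_arm", "body": {
  "commands": [
    [[0, 0, 0], [0, 0, 0], -0.12],
    [[0, 0, 0], [0, 0, 0], -0.05],
    [[0, 0, 0], [0, 0, 0], 0.1],
    [[0, 0, 0], [0, 0, 0], 0.1]
  ],
  "newtons": 5
}}

```text
t: 12.92
tool_pos: [0.4371, 0.3135, 0.0172]
orientation: [-3.141, 0.069, -0.001]
force: [-0.9, 0.2, 0.4]
opening: 0.0501
```

```bash
python3 look.py g10 240 235
```

```text
{'t': 12.975, 'tool_pos': [0.4371, 0.3135, 0.0171], 'orientation': [-3.1407, 0.0685, -0.0007], 'force': [0.0236, 0.0243, 0.441], 'opening': 0.05}
```

View pics/g10.png

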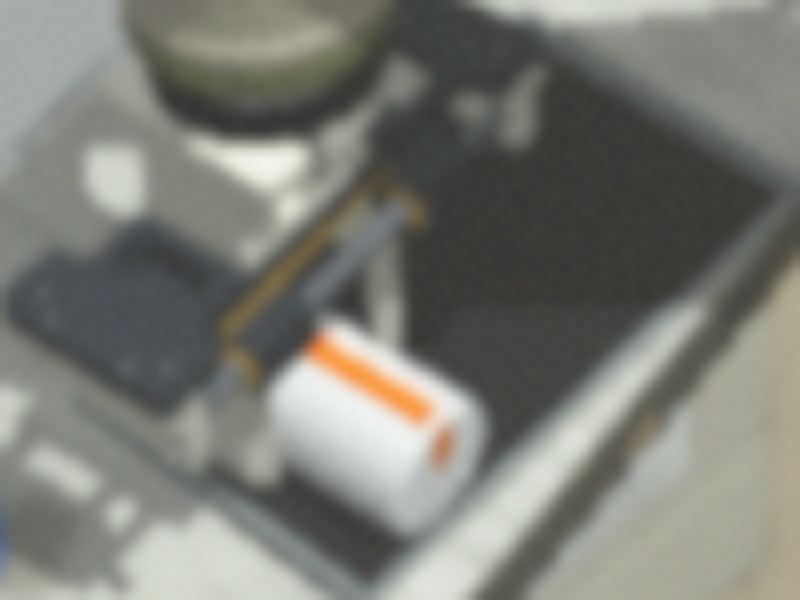

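```bash
cat > tgt.py <<'E'
from sad import *
def target(p,up,droll=0,dz=.012,dx=0):
    Rm,cc=sadT(p)
    Rt=np.c_[Rm[:,0],-Rm[:,1],-Rm[:,2]]
    Rt=R.from_rotvec(Rm[:,0]*droll).as_matrix()@Rt
    return cc+Rm[:,2]*up+Rm[:,0]*dx+dz*Rt[:,2],Rt
def rel(p,up,s=None,**k):
    s=s or robot.read_state(); t,Rt=target(p,up,**k)
    return ((t-s['tool_pos'])/.6).round(4),((R.from_matrix(Rt)*R.from_rotvec(s['orientation']).inv()).as_rotvec()/2/np.pi).round(4),t.round(4)
E
python3 -c "
from tgt import *
for u in(.08,0): print(rel([.442,-.2315,.185],u))"
```

```text
(array([-0.0389, -0.9171,  0.2175]), array([ 0.0049, -0.0694,  0.0358]), array([ 0.4138, -0.2368,  0.1476]))
(array([ 0.0165, -0.9068,  0.0966]), array([ 0.0049, -0.0694,  0.0358]), array([ 0.447 , -0.2306,  0.0751]))
```

Emit:
{"method": "jog_arm", "body": {
  "commands": [
    [[0, 0, 0], [0, 0, 0], 0.2],
    [[0, 0, 0], [0, 0, 0], 0.2],
    [[0, 0, 0.03], [0, 0, 0], 0.2],
    [[0, 0, 0.1], [0, 0, 0], 0.2],
    [[0, 0, 0.18], [0, 0, 0], 0.2],
    [[0, 0, 0.28], [0, 0, 0], 0.2],
    [[0, -0.05, 0.36], [0, 0, 0], 0.2]
  ],
  "newtons": 25
}}

```text
t: 13.85
tool_pos: [0.437, 0.2844, 0.2369]
orientation: [-3.139, 0.065, -0.004]
force: [0.6, 0.2, -2.9]
opening: 0.0496
```

```bash
python3 look.py g11 240 210;python3 -c "
from tgt import *
for u in(.08,0): print(rel([.442,-.2315,.185],u))"
```

```text
{'t': 13.9, 'tool_pos': [0.4397, 0.2819, 0.2442], 'orientation': [-3.1376, 0.0677, -0.0166], 'force': [5.3544, 0.799, 3.043], 'opening': 0.0496}
(array([-0.0432, -0.8644, -0.1609]), array([ 0.0043, -0.0678,  0.0356]), array([ 0.4138, -0.2368,  0.1476]))
(array([ 0.0122, -0.854 , -0.2817]), array([ 0.0043, -0.0678,  0.0356]), array([ 0.447 , -0.2306,  0.0751]))
```

View pics/g11.png

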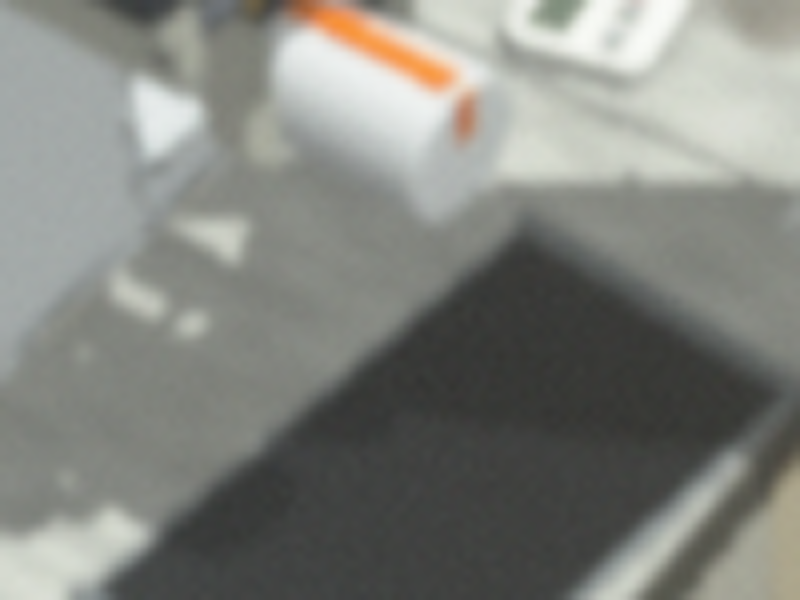

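Emit:
{"method": "jog_arm", "body": {
  "commands": [
    [[-0.01, -0.1, 0.02], [0.0005, -0.008, 0.004], 0.2],
    [[-0.02, -0.2, 0.02], [0.001, -0.017, 0.009], 0.2],
    [[-0.02, -0.3, 0.02], [0.0017, -0.026, 0.014], 0.2],
    [[-0.02, -0.4, 0.02], [0.0023, -0.036, 0.019], 0.2],
    [[-0.03, -0.5, 0.02], [0.003, -0.046, 0.024], 0.2],
    [[-0.043, -0.6, 0], [0.0036, -0.056, 0.029], 0.2],
    [[-0.043, -0.7, -0.02], [0.0043, -0.068, 0.0356], 0.2],
    [[-0.043, -0.79, -0.05], [0.0043, -0.068, 0.0356], 0.2],
    [[-0.043, -0.864, -0.08], [0.0043, -0.068, 0.0356], 0.2],
    [[-0.043, -0.864, -0.1], [0.0043, -0.068, 0.0356], 0.2]
  ]
}}

```text
t: 15.15
tool_pos: [0.4121, -0.2392, 0.1821]
orientation: [-3.015, -0.271, -0.666]
force: [0.2, 1.0, -4.2]
opening: 0.0495
```

```bash
python3 look.py g12 325 120;python3 look.py h12 340 175 top;python3 -c "
from tgt import *
for u in(.08,.04,0): print(rel([.442,-.2315,.185],u))"
```

```text
{'t': 15.2, 'tool_pos': [0.412, -0.2368, 0.1809], 'orientation': [-3.013, -0.2731, -0.6643], 'force': [-0.4708, 1.1384, -5.0034], 'opening': 0.0494}
{'t': 15.25, 'tool_pos': [0.4126, -0.2357, 0.1823], 'orientation': [-3.0128, -0.2762, -0.6659], 'force': [0.677, 0.8526, -3.4534], 'opening': 0.0493}
(array([ 0.0019, -0.0018, -0.0577]), array([-0.0006, -0.0003,  0.0002]), array([ 0.4138, -0.2368,  0.1476]))
(array([ 0.0296,  0.0034, -0.1181]), array([-0.0006, -0.0003,  0.0002]), array([ 0.4304, -0.2337,  0.1114]))
(array([ 0.0573,  0.0086, -0.1786]), array([-0.0006, -0.0003,  0.0002]), array([ 0.447 , -0.2306,  0.0751]))
```

View pics/g12.png

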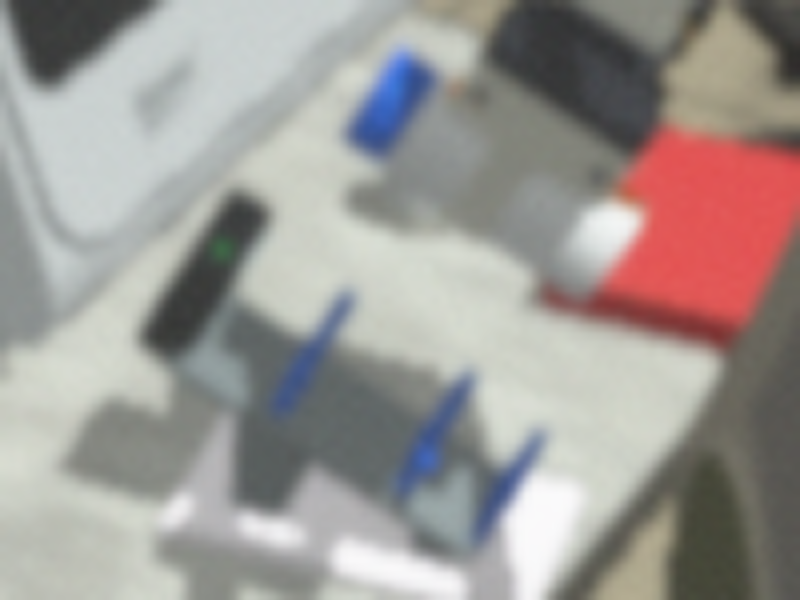

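View pics/h12.png

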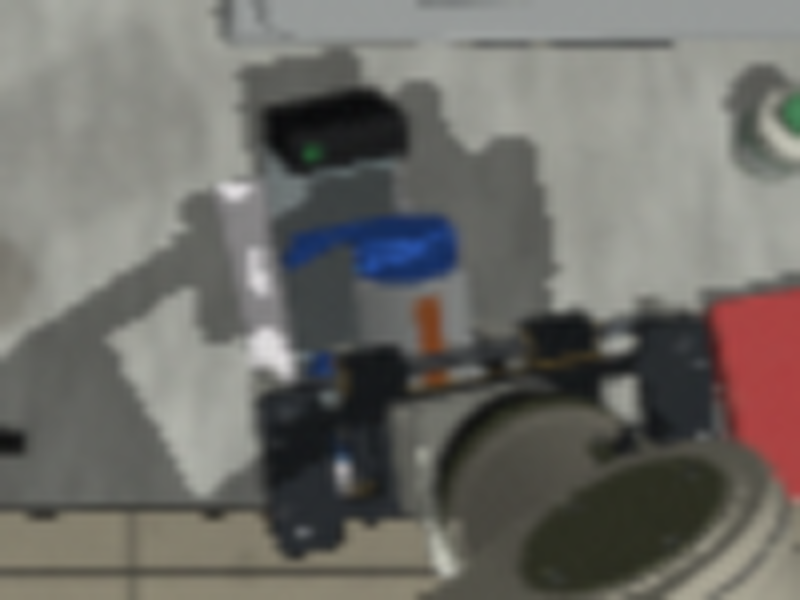

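Emit:
{"method": "jog_arm", "body": {
  "commands": [
    [[0.002, -0.002, -0.04], [0, 0, 0], 0.2],
    [[0.016, 0.001, -0.088], [0, 0, 0], 0.2],
    [[0.03, 0.0035, -0.118], [0, 0, 0], 0.2],
    [[0.0365, 0.0047, -0.133], [0, 0, 0], 0.2],
    [[0.0365, 0.0047, -0.133], [0, 0, 0], 0.2]
  ]
}}

```text
t: 15.88
tool_pos: [0.435, -0.232, 0.1031]
orientation: [-3.012, -0.279, -0.666]
force: [0.8, -0.3, -2.5]
opening: 0.0497
```

```bash
cat > ov.py <<'E'
from tgt import *
from f3 import strip_poly
import sys
P0=[.442,-.2315,.185]
def overlay(n,d,T,sp,u,v,w=100,h=75,f=8):
    im=cv2.resize(d['pixels'][v:v+h,u:u+w,::-1],None,fx=f,fy=f,interpolation=cv2.INTER_CUBIC)
    def dr(P,col,hull=False):
        q=(proj(d,P)+.5-[u,v])*f
        if hull:q=cv2.convexHull(q.astype(np.float32))[:,0]
        cv2.polylines(im,[np.round(q*16).astype(np.int32)],True,col,1,cv2.LINE_AA,4)
    Rm,cc=T
    dr(np.r_[ring(-.06,.025),ring(.04,.025)]@Rm.T+cc,(0,255,0),True);dr(ring(-.06,.025)@Rm.T+cc,(0,255,0));dr(ring(.06,.022)@Rm.T+cc,(0,255,0))
    A,B=strip_poly(None,0,T=T);dr(A,(255,0,255),True)
    Rs,cs=sadT(sp)
    for Q,bl,bk in PT: dr(Q@Rs.T+cs,(0,255,255),True)
    cv2.imwrite(n,im)
def heldT(s):
    Rt=R.from_rotvec(s['orientation']).as_matrix()
    return np.c_[Rt[:,0],-Rt[:,1],-Rt[:,2]],s['tool_pos']-.012*Rt[:,2]
if __name__=='__main__':
    k=sys.argv[1]
    for c,u,v in(('scene',325,120),('top',345,170)):
        d=cam(c);s=robot.read_state();np.savez(f'pics/{c}{k}.npz',**d)
        overlay(f'pics/ov{k}_{c}.png',d,heldT(s),P0,u,v)
    print(s['t'],s['tool_pos'].round(4),s['force'].round(1))
    for up in(.03,0):print(rel(P0,up))
E
python3 ov.py a
```

```text
15.975 [ 0.4351 -0.233   0.1039] [ 0.4  0.3 -2.6]
(array([-0.0009,  0.0001, -0.0026]), array([-0.0004, -0.0001,  0.0001]), array([ 0.4345, -0.2329,  0.1023]))
(array([ 0.0199,  0.004 , -0.0479]), array([-0.0004, -0.0001,  0.0001]), array([ 0.447 , -0.2306,  0.0751]))
```

View pics/ova_scene.png

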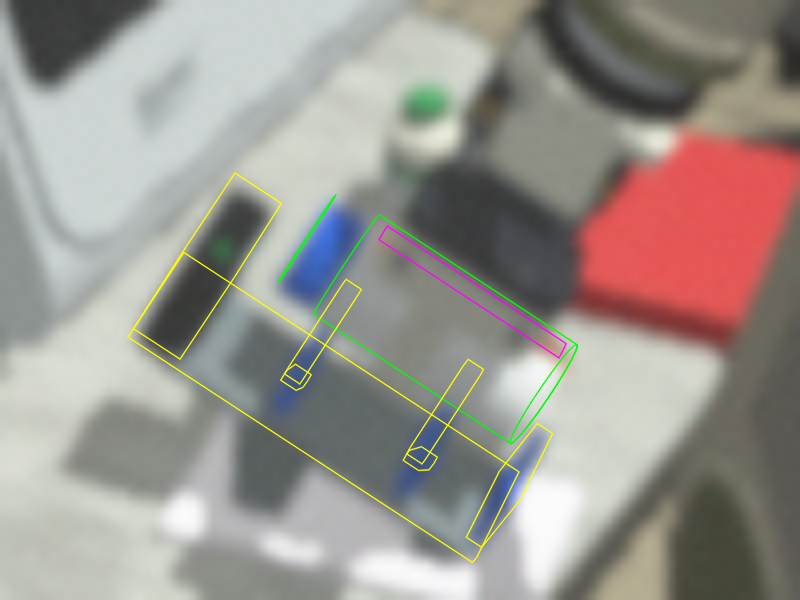

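View pics/ova_top.png

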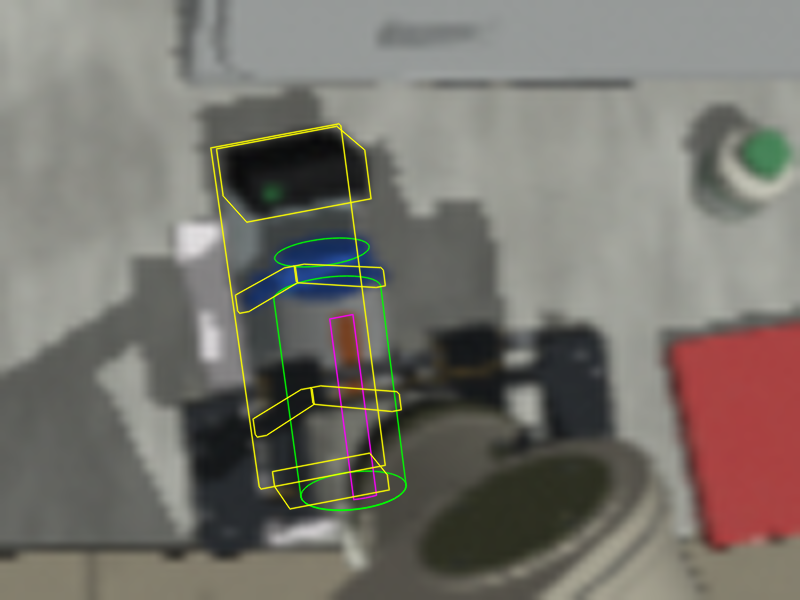

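```bash
cp sad.py sad_old.py; sed -i 's/(36,-4),(36,-8.6),(5,-38),(0,-38)/(36,-4),(36,-38),(0,-38)/' sad.py; python3 sad.py;python3 - <<'E'
import cv2,numpy as np
a=cv2.imread('pics/sad_scene.png');b=cv2.imread('pics/sad_top.png')
c=np.zeros((540,990,3),np.uint8);c[:a.shape[0],:a.shape[1]]=a;c[:b.shape[0],605:605+b.shape[1]]=b
cv2.imwrite('pics/sadj.png',cv2.resize(c,(800,436)))
E
```

```text
('scene', 'top') [ 0.442  -0.2326  0.171 ] 271.6226184369813
('scene',) [ 0.4401 -0.2293  0.1599] 172.85523025274617
('top',) [ 0.4429 -0.2343  0.2098] 95.27987160887854
```

View pics/sadj.png

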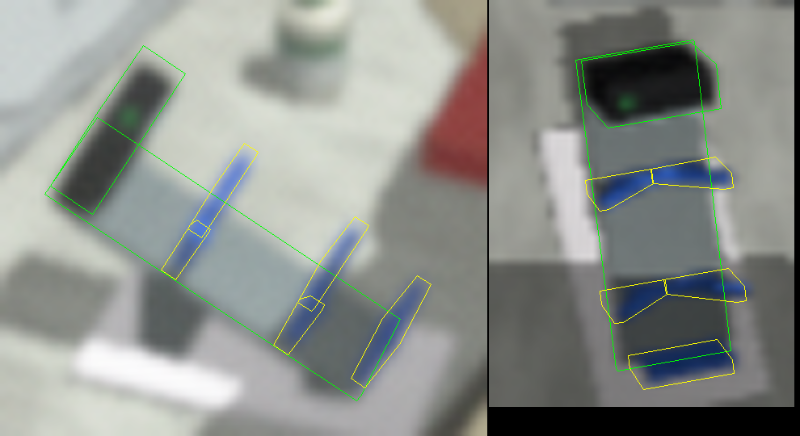

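```bash
cp sad_old.py sad.py; sed -i 's/^P0=.*/P0=[.442,-.2325,.185]/' ov.py; python3 -c "
from ov import *
for u in(.012,.006,.003,0): print(u,rel(P0,u))"
```

```text
0.012 (array([ 0.0117,  0.0015, -0.0296]), array([-0.0004, -0.0001,  0.0002]), array([ 0.442 , -0.2325,  0.086 ]))
0.006 (array([ 0.0159,  0.0022, -0.0387]), array([-0.0004, -0.0001,  0.0002]), array([ 0.4445, -0.232 ,  0.0806]))
0.003 (array([ 0.0179,  0.0026, -0.0432]), array([-0.0004, -0.0001,  0.0002]), array([ 0.4457, -0.2318,  0.0778]))
0 (array([ 0.02  ,  0.003 , -0.0478]), array([-0.0004, -0.0001,  0.0002]), array([ 0.447 , -0.2316,  0.0751]))
```

Emit:
{"method": "jog_arm", "body": {
  "commands": [
    [[0.006, 0.001, -0.016], [-0.0004, 0, 0], 0.2],
    [[0.0117, 0.0015, -0.0296], [-0.0004, 0, 0], 0.2],
    [[0.0138, 0.0018, -0.034], [-0.0004, 0, 0], 0.2],
    [[0.0159, 0.0022, -0.0387], [-0.0004, 0, 0], 0.2],
    [[0.0159, 0.0022, -0.0387], [-0.0004, 0, 0], 0.2]
  ]
}}

```text
t: 16.7
tool_pos: [0.4445, -0.2319, 0.0803]
orientation: [-3.016, -0.278, -0.668]
force: [0.4, 0.2, -2.8]
opening: 0.049
```

```bash
python3 ov.py b; python3 -c "
from ov import *
for u in(.006,.003,0,-.002): print(u,rel(P0,u))
print(robot.read_state()['force'],robot.read_state()['wrist_torque'])"
```

```text
16.8 [ 0.4446 -0.2322  0.0807] [ 0.8  0.5 -3.1]
(array([-0.0168, -0.0029,  0.036 ]), array([ 0.    , -0.    ,  0.0002]), array([ 0.4345, -0.2339,  0.1023]))
(array([ 0.004 ,  0.001 , -0.0093]), array([ 0.    , -0.    ,  0.0002]), array([ 0.447 , -0.2316,  0.0751]))
0.006 (array([-0.0001,  0.0002, -0.0002]), array([ 0.    , -0.    ,  0.0002]), array([ 0.4445, -0.232 ,  0.0806]))
0.003 (array([ 0.0019,  0.0006, -0.0048]), array([ 0.    , -0.    ,  0.0002]), array([ 0.4457, -0.2318,  0.0778]))
0 (array([ 0.004 ,  0.001 , -0.0093]), array([ 0.    , -0.    ,  0.0002]), array([ 0.447 , -0.2316,  0.0751]))
-0.002 (array([ 0.0054,  0.0012, -0.0123]), array([ 0.    , -0.    ,  0.0002]), array([ 0.4478, -0.2314,  0.0733]))
[ 0.77204559  0.48621131 -3.13875711] [-0.05391823  0.38607576  0.01553021]
```

View pics/ovb_scene.png

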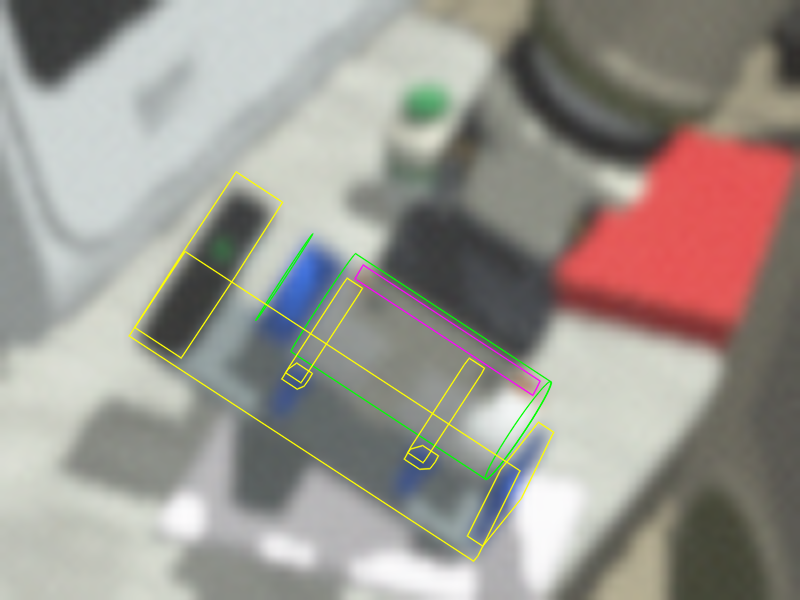

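View pics/ovb_top.png

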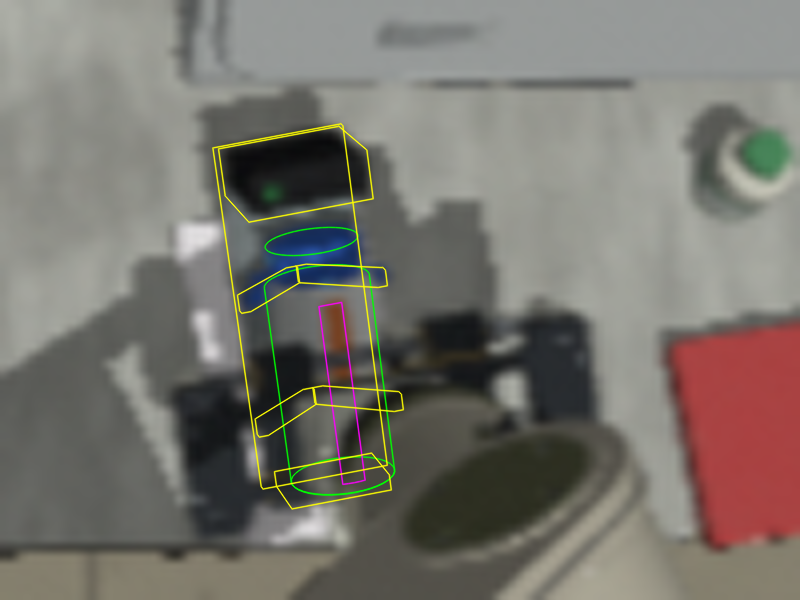

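Emit:
{"method": "jog_arm", "body": {
  "commands": [
    [[0.001, 0.0003, -0.0024], [0, 0, 0], 0.2],
    [[0.0019, 0.0006, -0.0048], [0, 0, 0], 0.2],
    [[0.0019, 0.0006, -0.0048], [0, 0, 0], 0.2]
  ]
}}

```text
t: 17.18
tool_pos: [0.4457, -0.2317, 0.0777]
orientation: [-3.016, -0.278, -0.668]
force: [-0.1, 0.6, -2.7]
opening: 0.049
```

```bash
cat > fr.py <<'E'
from ov import *
s=robot.read_state();print(s['t'],s['force'].round(2),s['wrist_torque'].round(3),s['tool_pos'].round(4))
for u in(.002,.001,0,-.001,-.002,-.003): print(u,rel(P0,u))
E
python3 fr.py
```

```text
17.175 [-0.07  0.58 -2.67] [-0.082  0.461 -0.005] [ 0.4457 -0.2317  0.0777]
0.002 (array([ 0.0008, -0.    , -0.0012]), array([-0.    , -0.0001,  0.0002]), array([ 0.4462, -0.2317,  0.0769]))
0.001 (array([ 0.0015,  0.0001, -0.0027]), array([-0.    , -0.0001,  0.0002]), array([ 0.4466, -0.2316,  0.076 ]))
0 (array([ 0.0022,  0.0002, -0.0042]), array([-0.    , -0.0001,  0.0002]), array([ 0.447 , -0.2316,  0.0751]))
-0.001 (array([ 0.0029,  0.0003, -0.0057]), array([-0.    , -0.0001,  0.0002]), array([ 0.4474, -0.2315,  0.0742]))
-0.002 (array([ 0.0036,  0.0005, -0.0073]), array([-0.    , -0.0001,  0.0002]), array([ 0.4478, -0.2314,  0.0733]))
-0.003 (array([ 0.0042,  0.0006, -0.0088]), array([-0.    , -0.0001,  0.0002]), array([ 0.4482, -0.2313,  0.0724]))
```

No contact yet; continue 1 mm at a time.

Emit:
{"method": "jog_arm", "body": {
  "commands": [
    [[0.0008, 0, -0.0012], [0, 0, 0], 0.2],
    [[0.0015, 0.0001, -0.0027], [0, 0, 0], 0.2],
    [[0.0015, 0.0001, -0.0027], [0, 0, 0], 0.2]
  ]
}}

```text
t: 17.55
tool_pos: [0.4467, -0.2319, 0.0763]
orientation: [-3.017, -0.278, -0.668]
force: [-1.0, -1.1, -1.6]
opening: 0.0495
```

```bash
python3 fr.py
```

```text
17.55 [-0.96 -1.08 -1.58] [-0.265  0.514 -0.01 ] [ 0.4467 -0.2319  0.0763]
0.002 (array([-0.0009,  0.0003,  0.0011]), array([ 0.0001, -0.    ,  0.0002]), array([ 0.4462, -0.2317,  0.0769]))
0.001 (array([-0.0002,  0.0005, -0.0004]), array([ 0.0001, -0.    ,  0.0002]), array([ 0.4466, -0.2316,  0.076 ]))
0 (array([ 0.0005,  0.0006, -0.0019]), array([ 0.0001, -0.    ,  0.0002]), array([ 0.447 , -0.2316,  0.0751]))
-0.001 (array([ 0.0012,  0.0007, -0.0034]), array([ 0.0001, -0.    ,  0.0002]), array([ 0.4474, -0.2315,  0.0742]))
-0.002 (array([ 0.0019,  0.0009, -0.0049]), array([ 0.0001, -0.    ,  0.0002]), array([ 0.4478, -0.2314,  0.0733]))
-0.003 (array([ 0.0026,  0.001 , -0.0064]), array([ 0.0001, -0.    ,  0.0002]), array([ 0.4482, -0.2313,  0.0724]))
```

Emit:
{"method": "jog_arm", "body": {
  "commands": [
    [[0, -0.0015, 0], [0, 0, 0], 0.2],
    [[0.0005, -0.0015, -0.0015], [0, 0, 0], 0.2],
    [[0.0005, -0.0015, -0.0015], [0, 0, 0], 0.2]
  ]
}}

```text
t: 17.92
tool_pos: [0.4468, -0.2328, 0.0758]
orientation: [-3.016, -0.279, -0.668]
force: [-10.6, 3.3, 7.4]
opening: 0.0498
```

```bash
python3 fr.py
```

```text
17.925 [-10.58   3.3    7.42] [0.44  1.022 0.376] [ 0.4468 -0.2328  0.0758]
0.002 (array([-0.001 ,  0.0018,  0.0019]), array([ 0.    , -0.0001,  0.0001]), array([ 0.4462, -0.2317,  0.0769]))
0.001 (array([-0.0004,  0.0019,  0.0004]), array([ 0.    , -0.0001,  0.0001]), array([ 0.4466, -0.2316,  0.076 ]))
0 (array([ 0.0003,  0.002 , -0.0011]), array([ 0.    , -0.0001,  0.0001]), array([ 0.447 , -0.2316,  0.0751]))
-0.001 (array([ 0.001 ,  0.0021, -0.0026]), array([ 0.    , -0.0001,  0.0001]), array([ 0.4474, -0.2315,  0.0742]))
-0.002 (array([ 0.0017,  0.0023, -0.0041]), array([ 0.    , -0.0001,  0.0001]), array([ 0.4478, -0.2314,  0.0733]))
-0.003 (array([ 0.0024,  0.0024, -0.0057]), array([ 0.    , -0.0001,  0.0001]), array([ 0.4482, -0.2313,  0.0724]))
```

Emit:
{"method": "jog_arm", "body": {
  "commands": [
    [[-0.0003, 0.0006, 0.0007], [0, 0, 0], 0.2],
    [[-0.0003, 0.0006, 0.0007], [0, 0, 0], 0.2]
  ],
  "newtons": 8
}}

```text
t: 18.18
tool_pos: [0.4466, -0.2324, 0.0762]
orientation: [-3.016, -0.279, -0.668]
force: [-0.4, 0.4, -3.4]
opening: 0.0495
```

```bash
python3 fr.py; python3 ov.py c
```

```text
18.175 [-0.37  0.39 -3.37] [-0.132  0.407 -0.036] [ 0.4466 -0.2324  0.0762]
0.002 (array([-0.0008,  0.0011,  0.0013]), array([ 0.    , -0.0001,  0.0001]), array([ 0.4462, -0.2317,  0.0769]))
0.001 (array([-0.0001,  0.0012, -0.0002]), array([ 0.    , -0.0001,  0.0001]), array([ 0.4466, -0.2316,  0.076 ]))
0 (array([ 0.0006,  0.0013, -0.0017]), array([ 0.    , -0.0001,  0.0001]), array([ 0.447 , -0.2316,  0.0751]))
-0.001 (array([ 0.0013,  0.0015, -0.0032]), array([ 0.    , -0.0001,  0.0001]), array([ 0.4474, -0.2315,  0.0742]))
-0.002 (array([ 0.002 ,  0.0016, -0.0047]), array([ 0.    , -0.0001,  0.0001]), array([ 0.4478, -0.2314,  0.0733]))
-0.003 (array([ 0.0027,  0.0017, -0.0063]), array([ 0.    , -0.0001,  0.0001]), array([ 0.4482, -0.2313,  0.0724]))
18.275 [ 0.4466 -0.2324  0.0761] [ 0.3  0.1 -2.4]
(array([-0.0201, -0.0026,  0.0437]), array([ 0.    , -0.0001,  0.0001]), array([ 0.4345, -0.2339,  0.1023]))
(array([ 0.0007,  0.0013, -0.0016]), array([ 0.    , -0.0001,  0.0001]), array([ 0.447 , -0.2316,  0.0751]))
```

View pics/ovc_top.png

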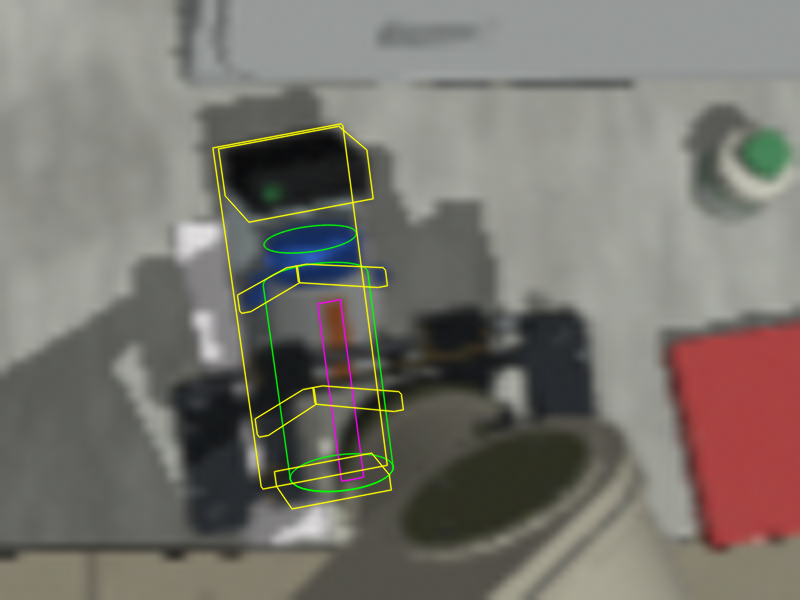

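Emit:
{"method": "jog_arm", "body": {
  "commands": [
    [[0.0003, 0.0001, -0.0007], [0, 0, 0], 0.0],
    [[0.0003, 0.0001, -0.0007], [0, 0, 0], -0.08],
    [[0.0003, 0.0001, -0.0007], [0, 0, 0], -0.12],
    [[0.0003, 0.0001, -0.0007], [0, 0, 0], -0.16],
    [[0.0003, 0.0001, -0.0007], [0, 0, 0], -0.22],
    [[0.0003, 0.0001, -0.0007], [0, 0, 0], -0.3]
  ],
  "newtons": 3
}}

```text
t: 19.02
tool_pos: [0.4468, -0.2324, 0.0758]
orientation: [-3.016, -0.279, -0.668]
force: [0.2, 0.0, -0.9]
opening: 0.0595
```

```bash
python3 fr.py|head -1; python3 look.py g14 325 120; python3 look.py h14 345 170 top
```

```text
19.025 [ 0.22  0.03 -0.87] [-0.023  0.235  0.031] [ 0.4468 -0.2324  0.0758]
{'t': 19.075, 'tool_pos': [0.4468, -0.2323, 0.0757], 'orientation': [-3.0162, -0.2793, -0.6676], 'force': [-0.2404, -0.3552, 0.5805], 'opening': 0.0603}
{'t': 19.125, 'tool_pos': [0.4468, -0.2323, 0.0757], 'orientation': [-3.0163, -0.2792, -0.6676], 'force': [0.1431, -0.4033, -0.1984], 'opening': 0.0605}
```

View pics/g14.png

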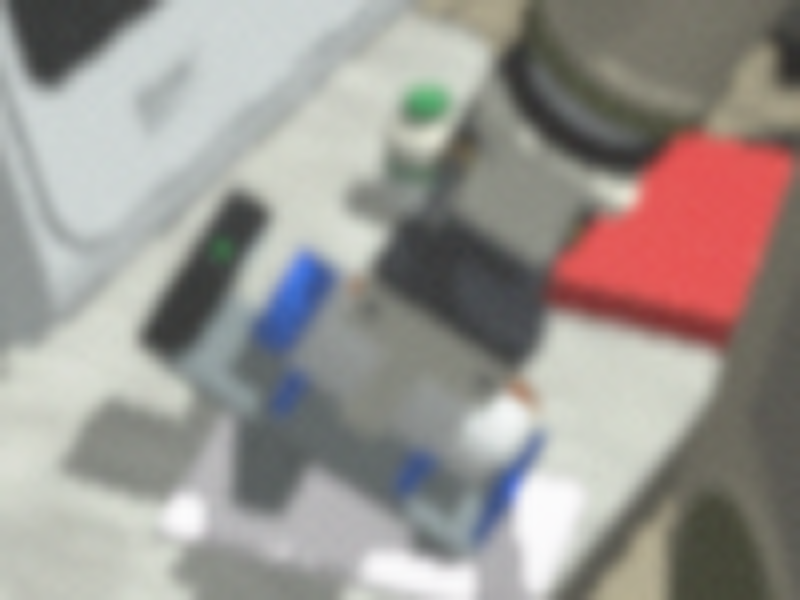

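View pics/h14.png

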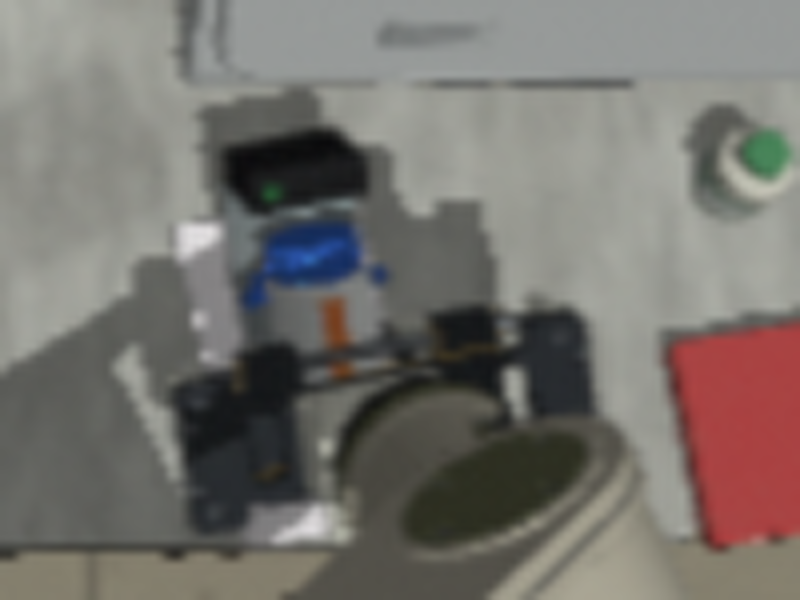

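Emit:
{"method": "jog_arm", "body": {
  "commands": [
    [[0, 0, 0], [0, 0, 0], -0.6],
    [[0, 0, 0], [0, 0, 0], -0.6],
    [[-0.014, -0.0026, 0.03], [0, 0, 0], -0.6],
    [[-0.04, -0.0075, 0.087], [0, 0, 0], -0.6],
    [[-0.083, -0.0155, 0.181], [0, 0, 0], -0.6],
    [[-0.1, -0.0155, 0.28], [0, 0, 0], -0.6],
    [[-0.05, 0.2, 0.33], [0, 0.02, 0], -0.6],
    [[0, 0.4, 0.33], [0, 0.04, 0], -0.6],
    [[0, 0.55, 0.33], [0, 0.06, 0], -0.6],
    [[0, 0.65, 0.33], [0, 0.069, 0], -0.6]
  ]
}}

```text
t: 20.38
tool_pos: [0.4288, -0.0124, 0.2668]
orientation: [-3.055, -0.257, -0.0]
force: [0.5, -0.2, -0.3]
opening: 0.0744
```

```bash
python3 look.py g15 325 120; python3 look.py h15 345 170 top
```

```text
{'t': 20.425, 'tool_pos': [0.429, -0.004, 0.2669], 'orientation': [-3.0486, -0.2682, 0.0026], 'force': [-1.9555, 3.8662, -0.2039], 'opening': 0.0742}
{'t': 20.475, 'tool_pos': [0.4288, -0.0077, 0.2664], 'orientation': [-3.0497, -0.2716, -0.0005], 'force': [1.2953, 0.4093, -0.1697], 'opening': 0.0746}
```

View pics/g15.png

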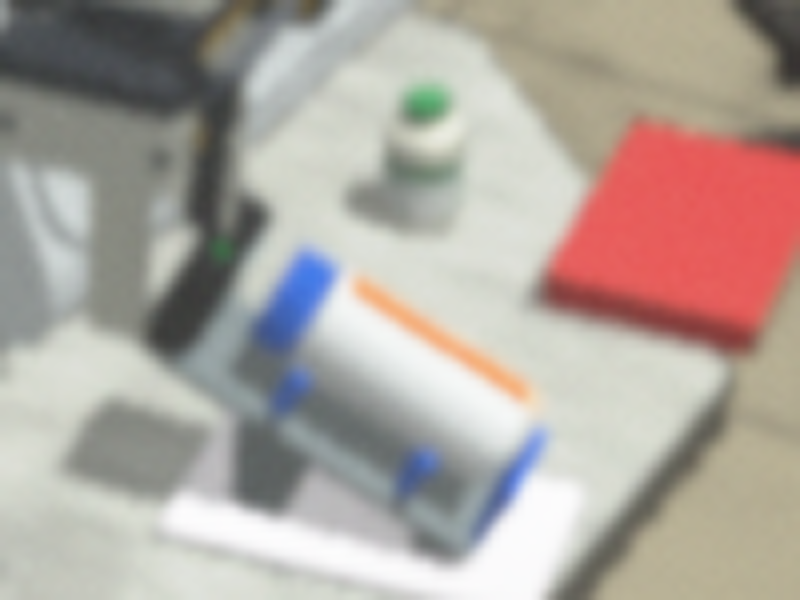

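View pics/h15.png

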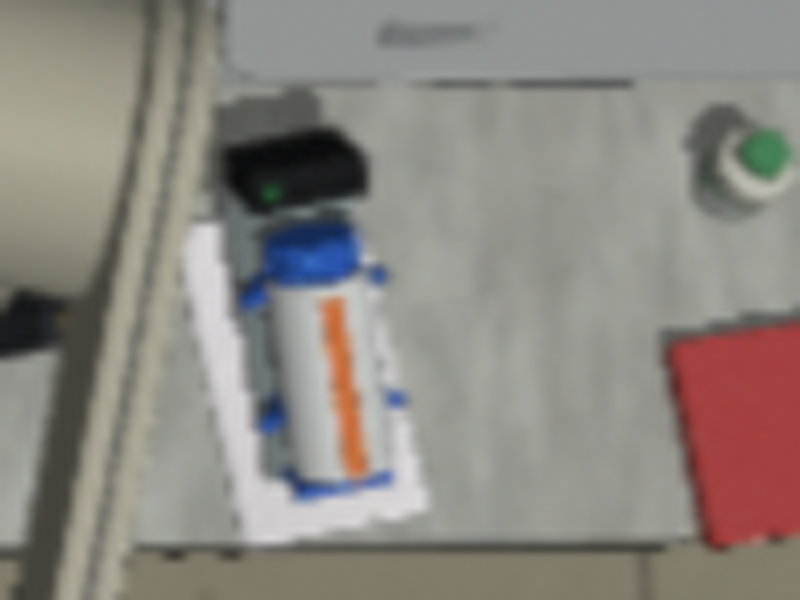

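```bash
cat > f5.py <<'E'
from tgt import *
from f3 import strip_poly,orange
def T(v): return sadT(v)
def fitS(d,roi,v0_):
    u0,v0,u1,v1=roi; im=d['pixels'][v0:v1,u0:u1].astype(float)
    o=orange(im); blue=np.clip((im[...,2]-im[...,0]-25)/100,0,1)
    def rend(v):
        a=np.zeros(((v1-v0)*S,(u1-u0)*S),np.float32);c=a.copy();Rm,cc=sadT([v[0],v[1],v[2]])
        poly(d,np.r_[ring(.04,.022),ring(.06,.022)]@Rm.T+cc,roi,a,1.);poly(d,np.r_[ring(-.06,.025),ring(.04,.025)]@Rm.T+cc,roi,a,0.)
        A,B=strip_poly(None,v[3],T=(Rm,cc));poly(d,A,roi,c,1.)
        return finish(a,roi),finish(c,roi)
    # cap mask only upslope region: limit blue to rows near cap via predicted cap dilated
    a0,_=rend(v0_); W=cv2.dilate((a0>.1).astype(np.uint8),np.ones((5,5)))>0
    def cost(v):
        a,c=rend(v); return (W*(a-blue)**2).sum()+((c-o)**2).sum()
    v=np.array(v0_,float)
    for k in range(3):
        st=[.005,.005,.05,.2]
        s=np.vstack([v]+[v+st[i]*np.eye(4)[i]*(-1)**k for i in range(4)])
        r=minimize(cost,v,method='Nelder-Mead',options=dict(initial_simplex=s,xatol=5e-5,fatol=1e-3,maxiter=500)); v=r.x
    return v,r.fun
if __name__=='__main__':
    for n,roi in(('g15',(350,145,402,195)),('h15',(372,192,400,233))):
        d=dict(np.load(f'pics/{n}.npz'))
        print('cam',(-d['R'].T@d['tvec']).round(3))
        for ph in(-.15,0,.15):
            v,f=fitS(d,roi,[.442,-.2325,.185,ph]); print(n,v.round(4),np.degrees(v[3]).round(1),round(f,1))
        # phi with fixed pose
        from f3 import rollfit
        print(rollfit(d,roi,None,T=sadT([.442,-.2325,.185]),g=np.radians(np.arange(-20,21,1))))
E
python3 f5.py
```

```text
cam [-0.087  0.869  0.984]
g15 [ 0.4404 -0.2282  0.1613 -0.2449] -14.0 46.5
g15 [ 0.4404 -0.2285  0.1636 -0.2278] -13.1 46.4
g15 [ 0.4408 -0.2287  0.156  -0.246 ] -14.1 46.4
(np.float64(-5.0), np.float64(45.032031240756794), np.float64(54.66023668639054))
cam [0.241 0.003 1.49 ]
h15 [ 0.435  -0.2302  0.1514 -0.3215] -18.4 15.1
h15 [ 0.4355 -0.2333  0.176  -0.1627] -9.3 15.4
h15 [ 0.4353 -0.236   0.2103 -0.0275] -1.6 16.1
(np.float64(-9.0), np.float64(7.7857456858634215), np.float64(23.00769230769231))
```

```bash
python3 - <<'E'
import f3
from f5 import *
def orange(im):
    im=im.astype(float); return np.clip((im[...,1]-im[...,2]-20)/60,0,1)*(im[...,0]-im[...,2]>50)
f3.orange=orange
G=np.radians(np.arange(-30,31,.5))
for n,roi,ps in(('g15',(350,145,396,172),([.4393,-.2268,.177],[.4405,-.2268,.19],[.442,-.2325,.185])),('h15',(372,192,400,233),([.4435,-.2335,.197],[.4444,-.2343,.195],[.442,-.2325,.185],[.442,-.2345,.185]))):
    d=dict(np.load(f'pics/{n}.npz'))
    for p in ps: print(n,p,f3.rollfit(d,roi,None,T=sadT(p),g=G))
    u0,v0,u1,v1=roi; o=orange(d['pixels'][v0:v1,u0:u1]); cv2.imwrite(f'pics/or_{n}.png',cv2.resize((o*255).astype(np.uint8),None,fx=10,fy=10,interpolation=cv2.INTER_NEAREST))
# overlays at phi 0 with cam-specific pose
from ov import overlay
d=dict(np.load('pics/g15.npz'));overlay('pics/q_s.png',d,sadT([.4393,-.2268,.177]),[.4393,-.2268,.177],325,120)
d=dict(np.load('pics/h15.npz'));overlay('pics/q_t.png',d,sadT([.4435,-.2335,.19]),[.4435,-.2335,.19],365,185,w=50,h=55,f=10)
E
```

```text
g15 [0.4393, -0.2268, 0.177] (np.float64(-23.0), np.float64(1.3911608130961495), np.float64(8.699722222222222))
g15 [0.4405, -0.2268, 0.19] (np.float64(-22.0), np.float64(0.9636352527348891), np.float64(8.699722222222222))
g15 [0.442, -0.2325, 0.185] (np.float64(-9.0), np.float64(7.452347684892059), np.float64(8.699722222222222))
h15 [0.4435, -0.2335, 0.197] (np.float64(-6.5), np.float64(19.846682629199798), np.float64(7.4238888888888885))
h15 [0.4444, -0.2343, 0.195] (np.float64(-5.5), np.float64(20.37167288641504), np.float64(7.4238888888888885))
h15 [0.442, -0.2325, 0.185] (np.float64(-11.5), np.float64(19.060600114593775), np.float64(7.4238888888888885))
h15 [0.442, -0.2345, 0.185] (np.float64(-3.0000000000000004), np.float64(20.96781374305673), np.float64(7.4238888888888885))
```

View pics/q_s.png

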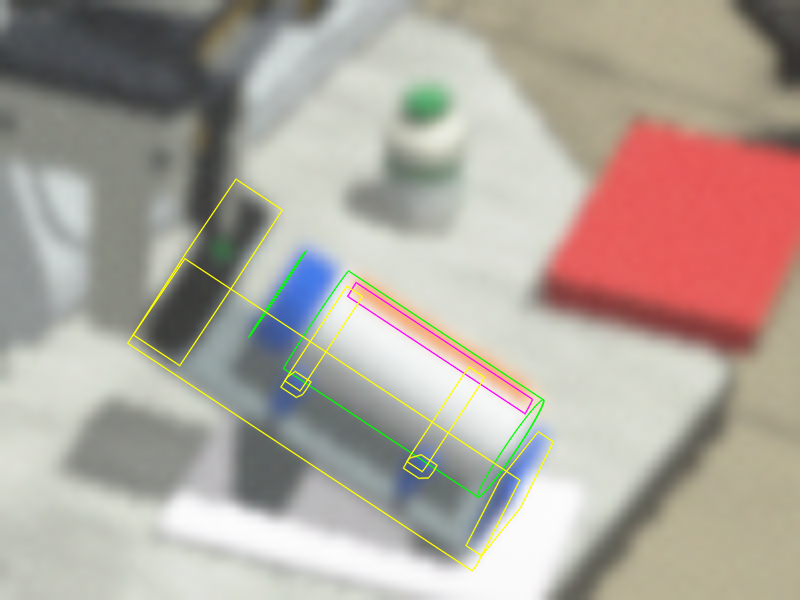

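View pics/q_t.png

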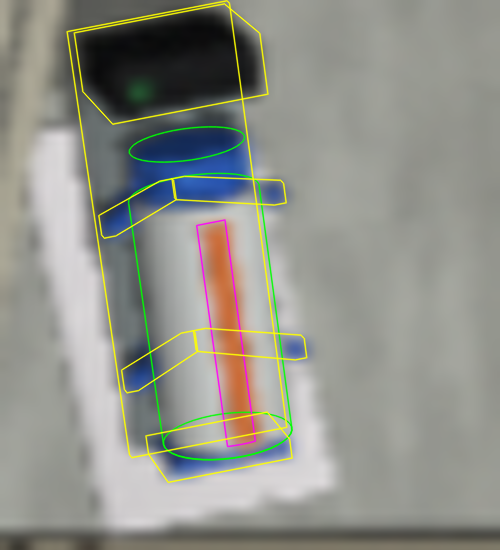

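```bash
python3 - <<'E'
from tgt import *
from scipy.ndimage import map_coordinates
sets={}
for c in('scene','top'):
    L=[cam(c) for _ in range(4)];d=L[0];d['pixels']=np.mean([x['pixels'] for x in L],0);np.savez(f'pics/m16{c}.npz',**d)
    p=[.442,-.2325,.185];Rm,cc=sadT(p)
    a,b=proj(d,np.array([[-.05,0,0],[.03,0,0]])@Rm.T+cc); ax=(b-a)/np.linalg.norm(b-a); nn=np.array([-ax[1],ax[0]])
    if c=='scene': rng=(.0,.02)
    ss=np.arange(-14,14.01,1.0); prof=[]
    for s in ss:
        pts=a+np.linspace(.1,.9,60)[:,None]*(b-a)+s*nn
        prof.append([map_coordinates(d['pixels'][...,k],[pts[:,1],pts[:,0]],order=1).mean() for k in range(3)])
    print(c,'n',nn.round(2));
    for s,q in zip(ss,prof): print(int(s),np.round(q).astype(int).tolist())
    for ph in(-30,-20,-10,0,10,20):
        A,B=None,None
        q=proj(d,np.array([[x,.025*np.sin(np.radians(ph)),.025*np.cos(np.radians(ph))] for x in(-.04,.02)])@Rm.T+cc)
        print('phi',ph,((q-a)@nn).mean().round(2))
    t=np.linspace(0,2*np.pi,200); q=(proj(d,np.c_[np.full(200,-.01),.025*np.sin(t),.025*np.cos(t)]@Rm.T+cc)-a)@nn; print('sil',q.min().round(2),q.max().round(2))
print(robot.read_state()['t'])
E
```

```text
scene n [ 0.55 -0.84]
-14 [140, 151, 153]
-13 [130, 141, 145]
-12 [113, 122, 128]
-11 [101, 109, 117]
-10 [98, 106, 115]
-9 [100, 110, 121]
-8 [111, 119, 131]
-7 [128, 134, 140]
-6 [143, 147, 148]
-5 [157, 161, 160]
-4 [174, 178, 176]
-3 [191, 196, 195]
-2 [209, 214, 212]
-1 [222, 226, 225]
0 [232, 235, 234]
1 [239, 242, 241]
2 [243, 245, 244]
3 [243, 241, 238]
4 [242, 221, 205]
5 [244, 188, 148]
6 [243, 186, 141]
7 [234, 205, 178]
8 [223, 217, 203]
9 [219, 220, 210]
10 [217, 220, 211]
11 [217, 220, 210]
12 [216, 219, 209]
13 [213, 217, 207]
14 [210, 214, 204]
phi -30 7.26
phi -20 6.98
phi -10 6.47
phi 0 5.77
phi 10 4.89
phi 20 3.85
sil -7.3 7.33
top n [ 0.99 -0.13]
-14 [188, 186, 185]
-13 [207, 204, 205]
-12 [211, 208, 210]
-11 [204, 201, 202]
-10 [164, 163, 164]
-9 [115, 120, 124]
-8 [94, 104, 115]
-7 [83, 94, 106]
-6 [86, 93, 101]
-5 [117, 121, 121]
-4 [145, 148, 146]
-3 [162, 165, 163]
-2 [175, 178, 176]
-1 [186, 188, 185]
0 [191, 178, 169]
1 [194, 140, 113]
2 [199, 115, 69]
3 [198, 131, 95]
4 [196, 174, 162]
5 [191, 191, 187]
6 [179, 182, 180]
7 [173, 175, 177]
8 [172, 174, 181]
9 [165, 167, 169]
10 [160, 162, 157]
11 [158, 160, 153]
12 [155, 157, 150]
13 [153, 154, 147]
14 [151, 152, 146]
phi -30 4.38
phi -20 3.45
phi -10 2.42
phi 0 1.31
phi 10 0.16
phi 20 -1.0
sil -6.51 6.55
20.875
```

```bash
python3 - <<'E'
from fit import *
from scipy.ndimage import map_coordinates
for c in('scene','top'):
    d=dict(np.load(f'pics/m6{c}.npz'))
    p=[.4372,.3135,-.042];Rm,cc=canT(p,.029)
    a,b=proj(d,np.array([[-.05,0,0],[.03,0,0]])@Rm.T+cc); ax=(b-a)/np.linalg.norm(b-a); nn=np.array([-ax[1],ax[0]])
    ss=np.arange(-13,13.01,.5); prof=[]
    for s in ss:
        pts=a+np.linspace(.1,.9,60)[:,None]*(b-a)+s*nn
        prof.append([map_coordinates(d['pixels'][...,k],[pts[:,1],pts[:,0]],order=1).mean() for k in range(3)])
    prof=np.array(prof)
    print(c,'n',nn.round(2));
    for s,q in list(zip(ss,prof))[::2]: print(int(s),np.round(q).astype(int).tolist(),end=' ')
    w=np.clip(prof[:,0]-prof[:,2]-12,0,None)*(np.abs(ss)<8); print('\ncentroid',(w*ss).sum()/w.sum())
    for ph in(-20,-10,0,10,20):
        q=proj(d,np.array([[x,.025*np.sin(np.radians(ph)),.025*np.cos(np.radians(ph))] for x in(-.04,.02)])@Rm.T+cc)
        print('phi',ph,((q-a)@nn).mean().round(2))
    t=np.linspace(0,2*np.pi,200); q=(proj(d,np.c_[np.full(200,-.01),.025*np.sin(t),.025*np.cos(t)]@Rm.T+cc)-a)@nn; print('sil',q.min().round(2),q.max().round(2))
E
```

```text
scene n [ 0.52 -0.86]
-13 [70, 71, 70] -12 [71, 73, 71] -11 [85, 87, 85] -10 [112, 115, 113] -9 [140, 144, 142] -8 [161, 165, 163] -7 [177, 182, 180] -6 [191, 197, 195] -5 [204, 210, 208] -4 [216, 220, 219] -3 [224, 228, 226] -2 [230, 234, 233] -1 [236, 239, 238] 0 [239, 241, 240] 1 [241, 236, 232] 2 [243, 215, 193] 3 [248, 180, 126] 4 [250, 166, 88] 5 [250, 184, 125] 6 [247, 217, 189] 7 [238, 229, 221] 8 [206, 207, 203] 9 [147, 150, 148] 10 [96, 98, 97] 11 [77, 78, 77] 12 [74, 75, 74] 13 [74, 75, 74] 
centroid 4.068180808861924
phi -20 7.2
phi -10 6.03
phi 0 4.67
phi 10 3.15
phi 20 1.53
sil -9.48 9.39
top n [1.   0.08]
-13 [154, 155, 148] -12 [154, 156, 148] -11 [153, 154, 147] -10 [144, 146, 140] -9 [125, 128, 125] -8 [100, 103, 102] -7 [78, 81, 80] -6 [101, 103, 102] -5 [145, 148, 146] -4 [173, 174, 171] -3 [187, 172, 162] -2 [196, 142, 113] -1 [199, 119, 73] 0 [198, 137, 103] 1 [199, 179, 167] 2 [197, 197, 193] 3 [188, 191, 189] 4 [174, 177, 175] 5 [153, 155, 154] 6 [112, 114, 112] 7 [61, 62, 61] 8 [34, 35, 35] 9 [31, 32, 32] 10 [31, 32, 32] 11 [31, 32, 32] 12 [31, 32, 32] 13 [32, 32, 32] 
centroid -0.9131826486643088
phi -20 0.86
phi -10 -0.26
phi 0 -1.37
phi 10 -2.44
phi 20 -3.43
sil -6.33 6.29
```

```bash
python3 - <<'E'
from h import *
for c in('scene','top'):
    a=dict(np.load(f'pics/{"g" if c=="scene" else "h"}15.npz'))['pixels'].astype(float);b=cam(c)['pixels'].astype(float)
    sl=(slice(145,195),slice(355,400)) if c=='scene' else (slice(195,235),slice(372,400))
    print(c,np.abs(a[sl]-b[sl]).mean())
s=robot.read_state();print(s['t'],s['force'],np.abs(s['dq']).max())
print(robot.close_job())
E
```

```text
scene 0.9311111111111111
top 0.89375
20.975 [-0.02384022 -0.27611718 -0.42631399] 0.010203301679515607
the job is handed in; nothing more can be done
None
```

I rolled the canister about 57 mm toward +y in the tray until the orange stripe faced up. I let it lie there, pinched it across its middle and lifted it. I then laid it in the two saddles with the blue cap at the high end and let go. The job was handed in at about 21 s.

**Stripe:**
- In the tray, the scene camera put it about 0° off vertical and the top camera 3–4° off.
- Pictures taken before and after release show no turn.
- My direct fits in the saddles disagreed, anywhere from about +2° to −23° depending on the fit. I set them aside because the edges are unclear there, and relied on the tray readings.

**Laying down:** Both saddle walls were felt at light contact, about 13 N once. I backed off about half a millimetre, came down again and opened the gripper. The last pictures show it in both V saddles, clear of the reading head and with its low end close to the low stop.

**After release:** The canister had not moved in the half second of pictures before hand-in. The gripper was clear, and the force readings were near zero.

**Other things on the worktop:** I never felt a contact with any of them, and the serum bottle looks unmoved. I did not measure the others again at the end.

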